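# Close a cheese tub and show its label to the inspection camera

## Task

The lid of the red-lidded cheese tub is cocked up at one end: with the tub standing on the counter, press that end down until the lid is seated level. Then pick the tub up and hold it, lid side up, in front of the small camera on the stand so that the middle of its end label is at the camera's focus point (8 cm straight out along its line of sight, as far out as the yellow ball on the rod), the label square to the line of sight and not rolled about it, and finish still holding it there. Do not touch the camera or its stand, and leave the blue-lidded tub and the loose cheeses where they are.

Things in the scene. Friction and masses are not known exactly. Their poses are not given: they have to be found in the camera images.
- red_tub_center (a point): Centre of the white oblong tub with the red lid, 25 mm above its underside. The tub is 100 mm long (its x, pointing to the label end), 60 mm wide (y), 50 mm high without the lid (z, up to the lid). Its long sides are upright and flat: grip across the 60 mm width. At the start it stands on the counter, label end roughly away from the robot.
- label (a point): Middle of the white paper label with a round red dot, on the tub's upright +x end: 50 mm from the tub's centre along its x, 25 mm above its underside. Axes as the tub's; the label faces along +x.
- red_tub_lid (a joint): Angle of the red lid (rad): hooked on at the label end, it turns about that end (axis 48 mm from the tub's centre). 0 = seated level on the rim, a solid stop; seated means below 0.02. It starts at 0.09 to 0.15: the other end stands 9 to 14 mm high. Stiff, stays where it is left; about 4 N pressed at the raised end moves it.
- lid_free_end (a point): Point on the lid's top face near its raised end (the end with the small pull tab, opposite the label), on the middle line, 35 mm from the tub's centre; a good place to press straight down. With the lid seated it is 58 mm above the counter.
- focus (a point): The camera's focus point in the air, 80 mm before the lens, 50 mm (along z below) from a 10 mm yellow ball on a thin rod that runs under the line of sight, parallel to it. Axes are the camera's: x from here to the lens, y level, z square to both, upward. Presented = label here and the tub's axes match these. The camera looks towards the robot, 0.2 to 0.5 rad below level.
- lens (a point): Centre of the camera's lens face; the grey camera body, 46 mm wide and 42 mm high, lies behind it. Axes as the focus point's.
- camera_stand: Fixed camera stand: round dark foot 100 mm across with an upright aluminium tube 380 mm high; origin at the foot's underside, on the tube's axis. The clamp and camera on it keep their height and angle unless pushed.
- blue_tub_center (a point): Centre (25 mm above its underside) of a second, equal tub with a blue lid, already shut; loose; leave alone.
- white_brick: Loose white cheese brick, 62 x 61 x 62 mm, origin under its centre; leave alone.
- yellow_cube: Loose yellow cheese cube, 48 x 50 x 50 mm, origin under its centre; leave alone.
- half_round: Loose white half-round cheese, 127 x 64 x 50 mm, origin under its centre; leave alone.
- red_tub: The same red-lidded tub, loose, 0.2 to 0.5 kg; origin under its centre, on its underside; axes as at its centre. The lid covers the tub's outline (60 mm wide too); seated, the whole is 58 mm high.

How it is judged:
By the outcome, as a careful person would: the job done as asked, in the order asked, and still so for the second after the job is handed in, while the arm keeps its last pose, push and grip.
It also fails if it takes over 50 s, if anything falls off the work surface, if the arm or the gripper's body presses on something with over 40 N, if the wrist force passes 120 N, or if a joint passes its speed limit or range.

## Robot

A 6-joint arm with a two-finger parallel gripper is mounted at the origin on the work surface; the furniture and walls round the work are solid. World frame = base frame: x ahead of the robot, y to its left, z up, the work surface at z = 0. Lengths are in m, angles in rad, forces in N, time in s.
With the tool pointing down it reaches from about 0.375 to 0.9 m from the base axis. Payload 3.1 kg.
Tool frame: the origin (TCP) lies midway between the tips of the shut fingers; the grasp point (between the pads) lies 19 mm behind it (grip_point_offset is the distance from the TCP to the grasp point, in m); z points along the fingers, y is the direction in which the jaws open and shut (so a half turn about z gives the same grasp; the last joint's range is limited). The gripper opens to 85 mm and grips with 20 to 120 N. Pads are 22 mm wide; open, the fingers measure 114 mm over their backs; the gripper's body (76 mm by 85 mm) begins 54 mm behind the grasp point. The pads swing forward as they close: fully open they stand 13 mm farther back than shut.
Start: joints at [1.042, 0.527, 1.433, -0, 1.181, -0.178], TCP at [0.215, 0.587, 0.231] pointing down, gripper open.
Joint ranges: [-3.08, 3.08], [-0.75, 2.2], [0.22, 2.44], [-1.43, 4.57], [0, 2.65], [-2.85, 2.85]. Speed limits (rad/s): [2.79, 2.79, 3.14, 3.14, 3.14, 3.14].

## Interface

Orientations are given as a rotation vector (axis times angle).
In Python, from station import * gives the robot as it stands.
- The arm moves only by the tool carry_out, never from a script. Its argument "targets" is a list that holds one entry, the list of rows, each a list of 5 numbers: the gripper's target within -1 to 1 (fully open at 1, half-way at 0, shut at -1), then the shift along the world's x, y, z in mm, then the turn about the world's z in degrees. In form: [[[hand, tx, ty, tz, roll], ...]]. A call has 1 to 20 rows; each row shifts and turns the commanded pose from where the row before left it; what a row does not reach is not made up. A row lasts 1/10 s, in which the tool goes at most 50 mm and 8.59 degrees, less where a joint would pass 70% of its speed; a pose out of reach is approached as far as the arm can. A call is refused whole if a number of a shift passes 50 or a number of a turn 8.59, either way. A call with a gripper value outside its range is refused whole. The fingers move at their own pace and stop on an object; "force" is the grip in N (left out, the last holds). Time passes only in rows, so rows that do not move let the fingers close. It gives the time, the measured TCP pose, the force and the opening at its end, in the units of the state.
- observe(): the state, without advancing time (a new reading comes with each control period).
- snapshot(name): name is "scene" or "top" or "wrist"; returns (picture, depth): 420x560x3 uint8, red, green, blue; 420x560 float32, m along the optical axis (not along the pixel's ray), 0 where there is no reading.
- camera_info(name): a dict with "fx", "fy", "cx", "cy" (pixels), "pose" (4x4, takes a point from camera to world coordinates). Camera axes: x right, y down, z forward; pixel columns grow to the right and rows downward; lengths in m; the calibration is good to about 2 mm. The wrist camera is an equidistant fisheye: a pixel r from the principal point sees the ray r / f radians off the axis. A picture is of the moment at which its call begins: read the wrist's pose just before it. camera_info takes no time and is no camera call; for the wrist camera it gives the pose at the moment of the call.
- close_job(): hands the job in, once; it reports no verdict.
The state is a dict: "time_s": time; "qpos": joint angles; "dq": joint speeds; "joint_efforts": joint torques, N m; "tool_pos": TCP position; "orientation": TCP orientation; "contact_force": force on the tool from outside, world axes, zero at the start; "moment": the same for the moment, N m; "grip_width": finger opening in m.
Only numpy, scipy, OpenCV 4.12 (cv2) and the standard library are available. Lean on these libraries where they do the work, as an engineer would, in place of code of your own. Each camera call takes 0.05 s, during which the arm holds its last target.

## Working session

There is one attempt and no reset: what is moved stays moved. The work goes in short steps, Python scripts to look and compute and a tool call to move; the robot and the scene stay as the last step left them, time stands still between calls to the robot, and variables do not carry over. Pictures are saved under pics/ and viewed, and the job is handed in when it is done.

Besides the shell and the picture viewer there is one more tool, called after "Request:" by a JSON object that holds its "method" and its "body". carry_out: Moves the arm, as the interface text tells. Its arguments: {"type":"object","properties":{"targets":{"type":"array"},"force":{"type":"number"}},"required":["targets"]}

```bash
mkdir -p pics; ls; cat > h.py <<'E'
from station import *
import numpy as np, cv2
from scipy.spatial.transform import Rotation as R
def save(n,img): cv2.imwrite('pics/'+n+'.png',img[:,:,::-1])
E
python3 - <<'E'
from h import *
s=observe();print(s)
for n in("scene","top"):
    c=camera_info(n);p,d=snapshot(n);save(n+'0',p);np.savez(n+'0.npz',p=p,d=d,K=[c['fx'],c['fy'],c['cx'],c['cy']],T=c['pose'])
    print(n,c)
E
```

```text
pics
{'time_s': 0.0, 'qpos': array([ 1.04151964e+00,  5.28465254e-01,  1.43390086e+00, -2.44546777e-05,
        1.18138593e+00, -1.78535209e-01]), 'dq': array([-0.0017671 , -0.00059311,  0.00141069,  0.00202937,  0.00107963,
        0.0010227 ]), 'joint_efforts': array([ 9.21272003e-04, -4.42349052e+01, -1.78030533e+01, -8.31738816e-05,
        8.38110514e-03, -3.12190252e-06]), 'tool_pos': array([0.21438027, 0.58632421, 0.23033463]), 'orientation': array([-0.54798219, -3.09269161,  0.00319332]), 'contact_force': array([-0.91134287, -0.23924988, -0.52540973]), 'moment': array([ 0.00720123,  0.01937151, -0.0005807 ]), 'grip_width': 0.08556295697292413}
scene {'fx': 484.4209031168967, 'fy': 484.4209031168967, 'cx': 268.59796616572027, 'cy': 208.88378411759274, 'pose': array([[ 6.49420076e-01, -2.92119927e-01,  7.02082269e-01,
        -1.28544268e-01],
       [-7.60429724e-01, -2.48934189e-01,  5.99815308e-01,
        -6.33644141e-01],
       [-4.45723624e-04, -9.23416330e-01, -3.83799535e-01,
         5.63486750e-01],
       [ 0.00000000e+00,  0.00000000e+00,  0.00000000e+00,
         1.00000000e+00]])}
top {'fx': 402.87909900072617, 'fy': 402.87909900072617, 'cx': 274.21576336259614, 'cy': 218.23900626230497, 'pose': array([[-0.02718347, -0.99396013,  0.10632181,  0.46425468],
       [-0.99948661,  0.02882975,  0.01397745, -0.07067379],
       [-0.01695826, -0.10588727, -0.99423353,  1.01939455],
       [ 0.        ,  0.        ,  0.        ,  1.        ]])}
```

View pics/scene0.png

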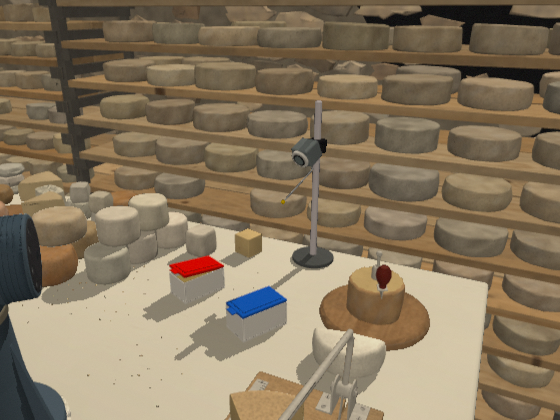

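View pics/top0.png

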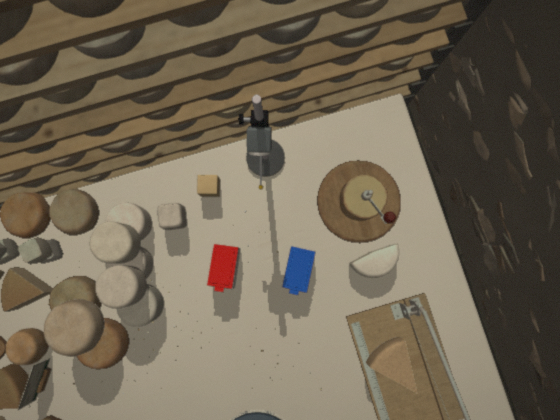

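The red tub is at about (224,268) in the top picture with its tab towards the robot. The camera on the stand is at (259,140) and the yellow ball at (261,187). Next I'll enlarge the crops and measure.

```bash
cat >> h.py <<'E'
def cloud(f):
    z=np.load(f);fx,fy,cx,cy=z['K'];d=z['d'];v,u=np.mgrid[:d.shape[0],:d.shape[1]]
    P=np.stack([(u-cx)/fx*d,(v-cy)/fy*d,d],-1)
    W=P@z['T'][:3,:3].T+z['T'][:3,3]; W[d==0]=np.nan
    return z['p'],W
E
python3 - <<'E'
from h import *
for n,(a,b,c,e) in {'scene':(90,280,150,360),'top':(85,300,190,330)}.items():
    p,W=cloud(n+'0.npz')
    save(n+'c',cv2.resize(p[a:b,c:e],None,fx=3.6 if n=='scene' else 2.7,fy=3.6 if n=='scene' else 2.7,interpolation=cv2.INTER_CUBIC)[:600,:800])
    hsv=cv2.cvtColor(p,cv2.COLOR_RGB2HSV);H,S,V=[hsv[...,i].astype(int) for i in range(3)]
    for nm,m in {'red':((H<6)|(H>174))&(S>200)&(V>120),'blue':(H>100)&(H<125)&(S>180)&(V>100),'yel':(H>20)&(H<32)&(S>170)&(V>110)}.items():
        k,l,st,ce=cv2.connectedComponentsWithStats(m.astype(np.uint8))
        for i in range(1,k):
            if st[i,4]>5:
                w=W[l==i];w=w[~np.isnan(w[:,0])]
                print(n,nm,st[i],ce[i].round(1),np.median(w,0).round(4) if len(w) else None)
                if st[i,4]>200:
                    c=w.mean(0);g=abs(w[:,2]-np.median(w[:,2]))<.02;w=w[g]
                    A=np.c_[w[:,:2]-w[:,:2].mean(0),np.ones(len(w))];print('  plane',np.linalg.lstsq(A,w[:,2],rcond=None)[0].round(4))
                    r=cv2.minAreaRect((w[:,:2]*1000).astype(np.float32));print('  rect',r)
    if n=='top': 
        m=W[...,2]; print('counter',np.nanmedian(m[300:340,250:300]))
E
```

```text
scene red [170 256  53  22 640] [195. 266.] [0.4469 0.0599 0.0649]
  plane [-0.0975  0.0745  0.0645]
  rect ((449.918701171875, 65.43378448486328), (58.176544189453125, 105.58367156982422), 80.65750122070312)
scene blue [227 287  59  31 979] [254.8 302.1] [ 0.4356 -0.1174  0.0582]
  plane [0.0212 0.0367 0.0579]
  rect ((438.2495422363281, -114.3273696899414), (57.092472076416016, 107.10244750976562), 75.92166137695312)
scene yel [281 200   4   4  12] [282.5 201.5] [ 0.619  -0.0332  0.1823]
top red [208 245  29  46 944] [222.3 266.8] [0.4547 0.0692 0.0629]
  plane [-0.1228  0.0177  0.0628]
  rect ((452.3854675292969, 69.05068969726562), (55.13819885253906, 103.45687103271484), 81.50648498535156)
top blue [285 248  29  46 897] [298.4 269.7] [ 0.4428 -0.1106  0.0566]
  plane [ 0.0048 -0.0056  0.0566]
  rect ((439.7206726074219, -110.11510467529297), (54.15198516845703, 103.37177276611328), 75.74470520019531)
counter -0.0006861255395238519
```

```bash
ls pics
```

```text
scene0.png
scenec.png
top0.png
topc.png
```

View pics/scenec.png

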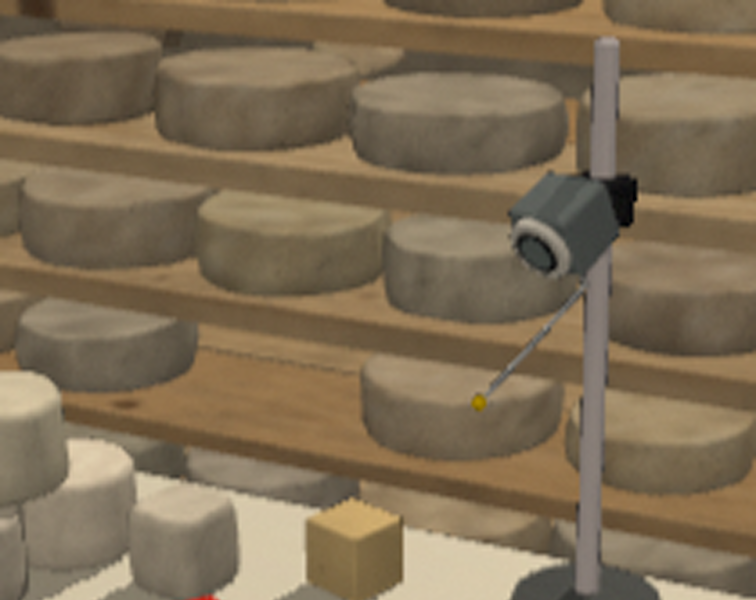

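View pics/topc.png

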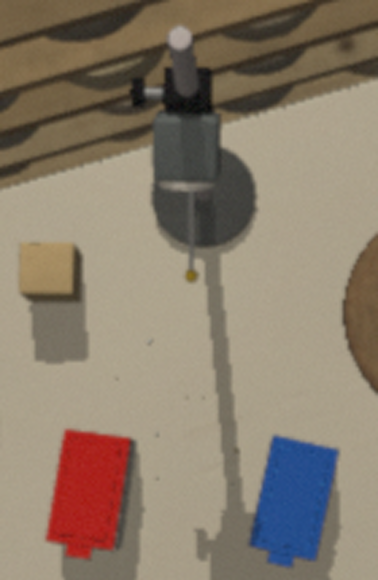

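```bash
cat > m.py <<'E'
from h import *
from scipy.optimize import least_squares
def proj(f,X):
    z=np.load(f);fx,fy,cx,cy=z['K'];T=z['T'];c=(np.atleast_2d(X)-T[:3,3])@T[:3,:3];return np.c_[c[:,0]/c[:,2]*fx+cx,c[:,1]/c[:,2]*fy+cy]
E
python3 - <<'E'
from m import *
p,W=cloud('scene0.npz');pt,Wt=cloud('top0.npz')
print('scene ball');print(W[200:205,280:286].round(3))
def tri(us,ut):
    r=least_squares(lambda X:np.r_[(proj('scene0.npz',X)-us).ravel(),(proj('top0.npz',X)-ut).ravel()],[.6,0,.2]);return r.x,r.fun
print('ball tri',tri((282.6,201.4),(260.7,186.9)))
print('top ball');print(Wt[185:190,259:264].round(3))
print('front lens scene');print(W[154:166:2,294:308:2].round(3))
# big crops
save('lens_s',cv2.resize(p[130:215,265:345],None,fx=7,fy=7,interpolation=cv2.INTER_NEAREST))
save('lens_t',cv2.resize(pt[85:195,225:295],None,fx=5.4,fy=5.4,interpolation=cv2.INTER_NEAREST))
E
```

```text
scene ball
[[[ 0.933  0.228  0.025]
  [ 0.62  -0.029  0.184]
  [ 0.619 -0.033  0.186]
  [ 0.619 -0.035  0.186]
  [ 0.623 -0.034  0.185]
  [ 0.944  0.217  0.024]]

 [[ 0.926  0.222  0.025]
  [ 0.618 -0.031  0.183]
  [ 0.619 -0.033  0.183]
  [ 0.619 -0.035  0.184]
  [ 0.626 -0.033  0.181]
  [ 0.941  0.215  0.022]]

 [[ 0.927  0.223  0.021]
  [ 0.621 -0.028  0.179]
  [ 0.616 -0.035  0.183]
  [ 0.618 -0.036  0.182]
  [ 0.623 -0.035  0.18 ]
  [ 0.94   0.214  0.019]]

 [[ 0.922  0.219  0.02 ]
  [ 0.925  0.218  0.02 ]
  [ 0.618 -0.033  0.179]
  [ 0.622 -0.033  0.178]
  [ 0.935  0.213  0.018]
  [ 0.936  0.211  0.018]]

 [[ 0.922  0.219  0.017]
  [ 0.925  0.217  0.017]
  [ 0.929  0.216  0.016]
  [ 0.928  0.212  0.017]
  [ 0.936  0.214  0.014]
  [ 0.935  0.21   0.015]]]
ball tri (array([ 0.62124676, -0.03225395,  0.18145657]), array([-0.04493361,  0.00371716,  0.03281011, -0.03020398]))
top ball
[[[ 0.661 -0.019 -0.003]
  [ 0.625 -0.031  0.181]
  [ 0.625 -0.033  0.184]
  [ 0.626 -0.035  0.179]
  [ 0.66  -0.03   0.001]]

 [[ 0.623 -0.029  0.185]
  [ 0.622 -0.031  0.185]
  [ 0.623 -0.033  0.183]
[... 812 characters left out ...]
7  -0.023  0.265]
  [ 0.668 -0.03   0.267]
  [ 0.667 -0.036  0.268]
  [ 0.665 -0.043  0.27 ]
  [ 0.669 -0.046  0.269]
  [ 0.667 -0.052  0.271]
  [ 0.672 -0.054  0.27 ]]

 [[ 0.675 -0.019  0.258]
  [ 0.672 -0.027  0.26 ]
  [ 0.67  -0.034  0.262]
  [ 0.67  -0.04   0.264]
  [ 0.668 -0.046  0.265]
  [ 0.669 -0.051  0.266]
  [ 0.669 -0.056  0.267]]

 [[ 0.953  0.193  0.147]
  [ 0.677 -0.024  0.254]
  [ 0.675 -0.031  0.256]
  [ 0.672 -0.038  0.258]
  [ 0.67  -0.045  0.26 ]
  [ 0.673 -0.048  0.26 ]
  [ 0.672 -0.054  0.262]]

 [[ 0.955  0.194  0.14 ]
  [ 0.964  0.193  0.138]
  [ 0.683 -0.025  0.249]
  [ 0.678 -0.034  0.252]
  [ 0.675 -0.041  0.254]
  [ 0.676 -0.046  0.254]
  [ 0.675 -0.052  0.256]]]
```

View pics/lens_s.png

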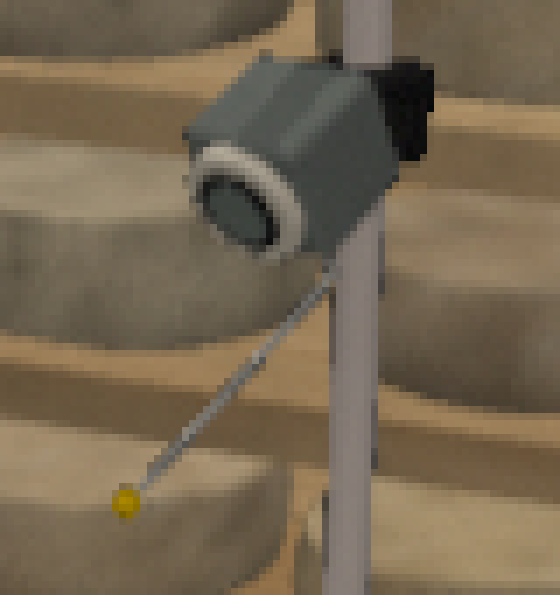

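View pics/lens_t.png

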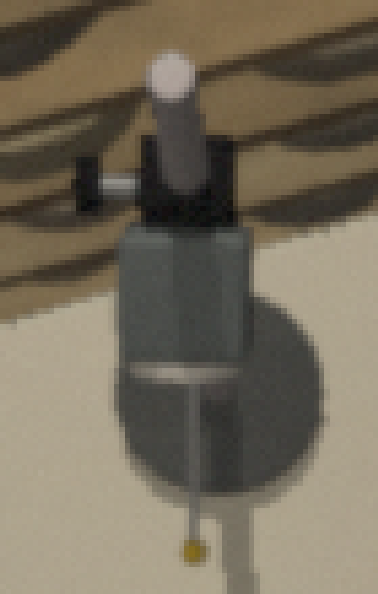

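```bash
cat > cam.py <<'E'
from m import *
def axes(az,pi):
    x=np.array([np.cos(az)*np.cos(pi),np.sin(az)*np.cos(pi),np.sin(pi)]);y=np.array([-np.sin(az),np.cos(az),0]);return x,y,np.cross(x,y)
E
python3 - <<'E'
from cam import *
p,W=cloud('scene0.npz');pt,Wt=cloud('top0.npz')
# plane fits
def plane(w,th=.003):
    w=w.reshape(-1,3);w=w[~np.isnan(w[:,0])];c=np.median(w,0)
    w=w[np.linalg.norm(w-c,axis=1)<.04]
    for _ in range(6):
        c=w.mean(0);n=np.linalg.svd(w-c)[2][2];k=abs((w-c)@n)<th
        if k.all():break
        w=w[k]
    return c.round(4),(n*np.sign(n[2])).round(3),len(w)
print('top left',plane(Wt[130:149,250:257]),'mid',plane(Wt[130:149,257:261]),'right',plane(Wt[130:149,262:269]),'all',plane(Wt[130:150,249:269]))
print('lens face',plane(W[156:166,295:303],.004))
def res(q,full=False):
    b=q[:3];x,y,z=axes(q[3],q[4]);f=b+.05*z;l=f+.08*x
    r=[proj('scene0.npz',b)[0]-(282.9,201.6),proj('top0.npz',b)[0]-(260.8,187.0),proj('scene0.npz',l)[0]-(299,160.4),
       proj('scene0.npz',b+q[5]*x)[0]-(312.6,168.5),proj('top0.npz',b+q[6]*x)[0]-(260.7,156.5)]
    return np.array(r).ravel()
s=least_squares(res,[.62,-.033,.182,0,.35,.1,.1]);q=s.x;print(q.round(4),s.fun.round(2),s.cost)
x,y,z=axes(q[3],q[4]);f=q[:3]+.05*z;print('focus',f,'lens',f+.08*x,'x',x,'z',z)
J=s.jac;print('std',np.sqrt(np.diag(np.linalg.inv(J.T@J))).round(4))
E
```

```text
top left (array([ 0.6903, -0.0253,  0.294 ]), array([-0.469, -0.037,  0.883]), 126) mid (array([ 0.6903, -0.0355,  0.2944]), array([-0.43 ,  0.193,  0.882]), 74) right (array([ 0.6895, -0.0475,  0.294 ]), array([-0.46 ,  0.026,  0.888]), 130) all (array([ 0.6892, -0.0355,  0.2936]), array([-0.462,  0.018,  0.887]), 387)
lens face (array([ 0.6716, -0.0349,  0.2619]), array([ 0.869, -0.054,  0.492]), 73)
[ 0.6213 -0.033   0.1815 -0.0328  0.4491  0.1129  0.0644] [-0.07 -0.15  0.26 -0.17 -0.38 -0.    0.19  0.17 -0.05  0.  ] 0.17119179554998318
focus [ 0.59961346 -0.03224249  0.22654928] lens [ 0.67164329 -0.0346067   0.26127845] x [ 0.90037283 -0.02955258  0.43411452] z [-0.43388087  0.0142411   0.90085769]
std [0.0021 0.0017 0.0021 0.0462 0.0486 0.0049 0.0026]
```

```bash
cat > tub.py <<'E'
from cam import *
from scipy.spatial import ConvexHull
# silhouette fit of lid (100x60, top face tilted by a about hinge x=+48,z=.05), using red mask moments without tab
def lidpoly(cx,cy,yaw,a):
    pts=[]
    for X,Y in[(50,30),(50,-30),(-50,-30),(-50,-11),(-58,-11),(-58,11),(-50,11),(-50,30)]:
        dx=X-48;h=8 
        pts.append([48+dx*np.cos(a)+h*np.sin(a)*1,Y,50-dx*np.sin(a)+h*np.cos(a)])
    P=np.array(pts)/1000;c,s=np.cos(yaw),np.sin(yaw)
    return np.c_[cx+c*P[:,0]-s*P[:,1],cy+s*P[:,0]+c*P[:,1],P[:,2]]
E
python3 - <<'E'
from tub import *
def mask(f):
    p=np.load(f)['p'];h=cv2.cvtColor(p,cv2.COLOR_RGB2HSV).astype(int);return ((h[...,0]<6)|(h[...,0]>174))&(h[...,1]>170)&(h[...,2]>215)
for f in('top0.npz','scene0.npz'):
    m=mask(f);k,l,st,ce=cv2.connectedComponentsWithStats(m.astype(np.uint8));i=1+np.argmax(st[1:,4]);print(f,st[i],ce[i])
p,W=cloud('top0.npz')
save('redt',cv2.resize(p[238:298,200:240],None,fx=9,fy=9,interpolation=cv2.INTER_NEAREST))
p,W=cloud('scene0.npz')
save('reds',cv2.resize(p[245:310,160:235],None,fx=9,fy=9,interpolation=cv2.INTER_NEAREST))
E
```

```text
Traceback (most recent call last):
ValueError: attempt to get argmax of an empty sequence
```

```bash

python3 - <<'E'
from tub import *
p,W=cloud('top0.npz')
save('redt',cv2.resize(p[238:298,200:240],None,fx=9,fy=9,interpolation=cv2.INTER_NEAREST))
p,W=cloud('scene0.npz')
save('reds',cv2.resize(p[245:310,160:235],None,fx=9,fy=9,interpolation=cv2.INTER_NEAREST))
E
```

```text
(no output)
```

View pics/redt.png

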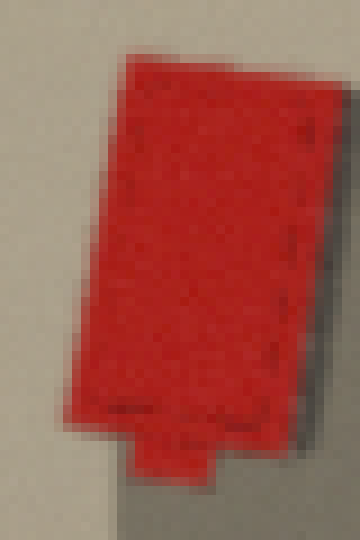

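View pics/reds.png

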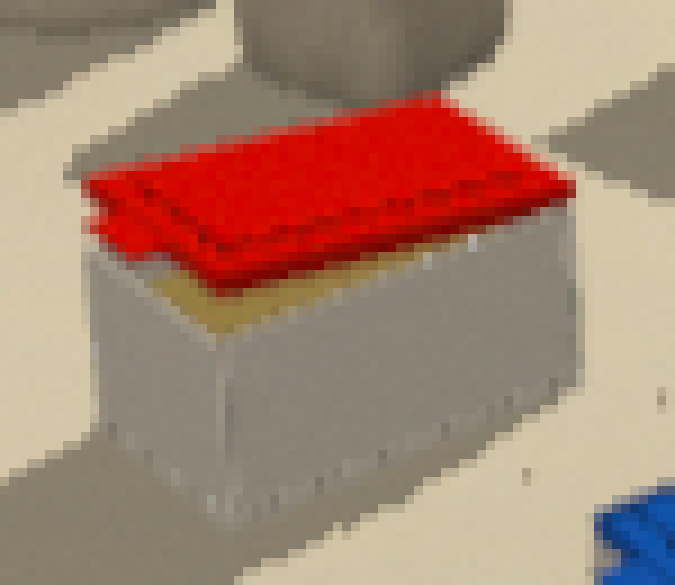

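```bash

python3 - <<'E'
from tub import *
T=np.array([(122,55),(345,85),(292,455),(63,428)])/9+(199.5,237.5)
S=np.array([(228,522),(100,425),(578,385)])/9+(159.5,244.5)
def res(q):
    L=lidpoly(*q)[[0,1,2,7]]
    c,s=np.cos(q[2]),np.sin(q[2])
    B=np.array([[q[0]+c*X-s*Y,q[1]+s*X+c*Y,0] for X,Y in[(-.05,-.03),(-.05,.03),(.05,-.03)]])
    return np.r_[(proj('top0.npz',L)-T).ravel(),(proj('scene0.npz',B)-S).ravel()]
s=least_squares(res,[.455,.069,-.15,.12]);print(s.x,s.fun.reshape(-1,2).round(2))
cx,cy,yaw,a=s.x;print('deg',np.degrees(yaw),'free end',cx-.035*np.cos(yaw),cy-.035*np.sin(yaw))
s=observe();Rm=R.from_rotvec(s['orientation']).as_matrix();print(Rm.round(3))
E
```

```text
[ 0.45751948  0.06981193 -0.16889235 -0.08473613] [[-0.2  -0.35]
 [-0.2  -0.15]
 [-0.23  0.38]
 [ 0.4  -0.25]
 [-0.27  1.03]
 [-0.48 -0.28]
 [ 0.71 -0.3 ]]
deg -9.676818813929314 free end 0.4230174704982727 0.07569509948029833
[[-0.939  0.344 -0.001]
 [ 0.344  0.939 -0.002]
 [ 0.    -0.002 -1.   ]]
```

```bash

python3 - <<'E'
from tub import *
T=np.array([(122,55),(345,85),(292,455),(63,428)])/9+(199.5,237.5)
S=np.array([(228,522),(100,425),(578,385)])/9+(159.5,244.5)
def res(q):
    L=lidpoly(q[0],q[1],q[2],.122)[[0,1,2,7]]
    c,s=np.cos(q[2]),np.sin(q[2])
    B=np.array([[q[0]+c*X-s*Y,q[1]+s*X+c*Y,0] for X,Y in[(-.05,-.03),(-.05,.03),(.05,-.03)]])
    return np.r_[(proj('top0.npz',L)-T).ravel(),(proj('scene0.npz',B)-S).ravel()]
s=least_squares(res,[.455,.069,-.15]);print(s.x,s.fun.reshape(-1,2).round(2))
cx,cy,yaw=s.x;print('deg',np.degrees(yaw),'free end',cx-.035*np.cos(yaw),cy-.035*np.sin(yaw))
E
```

```text
[ 0.45654697  0.06890107 -0.15384536] [[-0.02 -0.48]
 [ 0.02 -0.65]
 [-0.42  0.35]
 [-0.37  0.04]
 [ 0.04  1.48]
 [-0.58  0.28]
 [ 0.65 -0.19]]
deg -8.814689598316596 free end 0.42196035115044284 0.07426444568395907
```

```bash

python3 - <<'E'
from h import *
p,W=cloud('top0.npz')
for y0 in np.arange(-.15,.7,.05):
    r=[]
    for x0 in np.arange(.1,.8,.05):
        m=(W[...,0]>x0)&(W[...,0]<x0+.05)&(W[...,1]>y0)&(W[...,1]<y0+.05)
        r.append(int(1000*np.percentile(W[...,2][m],99)) if m.sum() else -1)
    print(round(y0,2),r)
E
```

```text
-0.15 [3, 3, 3, 3, 3, 57, 61, 61, 3, 3, 3, 3, 3, 2]
-0.1 [3, 3, 3, 3, 3, 55, 60, 59, 3, 3, 3, 297, 301, 12]
-0.05 [10, 3, 3, 3, 3, 3, 3, 3, 3, 3, 192, 299, 380, -1]
0.0 [11, 3, 3, 3, 3, 4, 67, 62, 53, 3, 2, 2, 290, 3]
0.05 [3, 3, 3, 3, 3, 66, 70, 66, 57, 4, 50, 52, 4, 2]
0.1 [3, 3, 3, 3, 3, 3, 66, 3, 3, 3, 51, 52, 3, 1]
0.15 [3, 3, 3, 3, 3, 3, 3, 3, 3, 63, 63, 3, 2, -1]
0.2 [3, 3, 3, 3, 67, 95, 131, 30, 3, 62, 62, 3, 2, -1]
0.25 [3, 3, 3, 3, 69, 136, 136, 134, 135, 132, 68, 3, 2, -1]
0.3 [3, 3, 69, 109, 130, 135, 136, 135, 135, 134, 68, 3, 0, -1]
0.35 [4, 3, 70, 133, 133, 133, 69, 3, 132, 53, 52, 3, -1, -1]
0.4 [3, 4, 63, 133, 132, 132, 70, 4, 45, 54, 54, 49, -1, -1]
0.45 [19, 4, 4, 2, 128, 72, 71, 100, 101, 54, 54, 51, -1, -1]
0.5 [69, 75, 76, 60, 59, 58, 60, 102, 102, 54, 54, 36, -1, -1]
0.55 [63, 64, 63, 60, 58, 59, 60, 64, 81, 55, 55, 38, -1, 94]
0.6 [18, -1, 10, 18, 3, 13, 54, 59, 55, 55, 54, -1, -1, 71]
0.65 [-1, -1, -1, -1, -1, -1, -1, -1, -6, -2, -4, -1, -1, -29]
```

Request:
{"method": "carry_out", "body": {"targets": [[[-1,15,-36,0,0.8],[-1,15,-36,0,0.8],[-1,15,-36,0,0.8],[-1,15,-36,0,0.8],[-1,15,-36,0,0.8],[-1,15,-36,0,0.8],[-1,15,-36,0,0.8],[-1,15,-36,0,0.8],[-1,15,-36,0,0.8],[-1,15,-36,0,0.8],[-1,15,-36,0,0.8],[-1,15,-36,0,0.8],[-1,15,-36,0,0.8],[-1,12,-36,0,0.8],[-1,0,-8,-30,0],[-1,0,0,-40,0],[-1,0,0,-30,0],[-1,0,0,-20,0],[-1,0,0,0,0]]], "force": 20}}

```text
time_s: 2.0
tool_pos: [0.4197, 0.0749, 0.1091]
orientation: [-0.244, -3.125, -0.0]
contact_force: [0.0, 0.6, 0.0]
grip_width: -0.0003
```

Request:
{"method": "carry_out", "body": {"targets": [[[-1,2,0,-20,0],[-1,0,0,-10,0],[-1,0,0,-4,0],[-1,0,0,-4,0],[-1,0,0,-3,0],[-1,0,0,-3,0],[-1,0,0,-2,0],[-1,0,0,-2,0],[-1,0,0,-2,0],[-1,0,0,0,0]]]}}

```text
time_s: 3.0
tool_pos: [0.423, 0.0751, 0.0611]
orientation: [-0.244, -3.131, -0.0]
contact_force: [-1.7, 0.9, 1.3]
grip_width: 0.0002
```

Request:
{"method": "carry_out", "body": {"targets": [[[-1,0,0,-2,0],[-1,0,0,-1,0],[-1,0,0,-1,0],[-1,0,0,0,0]]]}}

```text
time_s: 3.4
tool_pos: [0.4229, 0.075, 0.0576]
orientation: [-0.244, -3.131, -0.0]
contact_force: [-4.3, 1.7, 7.6]
grip_width: -0.0
```

Request:
{"method": "carry_out", "body": {"targets": [[[-1,0,0,-1,0],[-1,0,0,-1,0],[-1,0,0,0,0]]]}}

```text
time_s: 3.7
tool_pos: [0.4229, 0.0751, 0.0568]
orientation: [-0.243, -3.132, 0.0]
contact_force: [-5.6, 0.7, 23.3]
grip_width: 0.0002
```

Request:
{"method": "carry_out", "body": {"targets": [[[-1,0,0,15,0],[1,0,0,40,0],[1,20,-4,10,0],[1,22,-4,0,0],[1,21,-3,0,0],[1,0,0,0,0],[1,0,0,0,0],[1,0,0,0,0]]]}}

```text
time_s: 4.5
tool_pos: [0.4852, 0.0641, 0.1198]
orientation: [-0.243, -3.13, -0.0]
contact_force: [-0.0, -0.4, -0.3]
grip_width: 0.0854
```

```bash

python3 - <<'E'
from h import *
print(observe()['grip_width'])
for n in("scene","wrist","top"):
    c=camera_info(n);s=observe();p,d=snapshot(n);np.savez(n+'1.npz',p=p,d=d,K=[c['fx'],c['fy'],c['cx'],c['cy']],T=c['pose'])
    save(n+'1',p)
    if n=='scene': save('scene1c',cv2.resize(p[245:310,160:235],None,fx=9,fy=9,interpolation=cv2.INTER_NEAREST))
    if n=='wrist': print(c,s['tool_pos'],s['orientation'])
E
```

```text
0.08543155145474433
{'fx': 325.19226210127806, 'fy': 325.19226210127806, 'cx': 277.0090550917793, 'cy': 210.87827179610724, 'pose': array([[ 1.55953189e-01,  9.45281497e-01,  2.86568481e-01,
         4.11220539e-01],
       [ 9.87764397e-01, -1.49153692e-01, -4.55485642e-02,
         7.56224488e-02],
       [-3.13467910e-04,  2.90165587e-01, -9.56976402e-01,
         2.63332680e-01],
       [ 0.00000000e+00,  0.00000000e+00,  0.00000000e+00,
         1.00000000e+00]])} [0.48512582 0.06418093 0.11988196] [-2.43156043e-01 -3.12995589e+00 -6.06488480e-06]
```

View pics/scene1c.png

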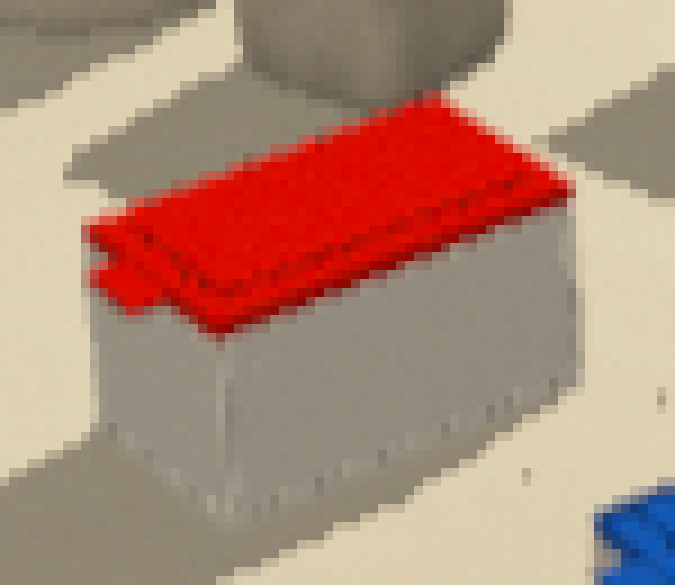

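View pics/wrist1.png

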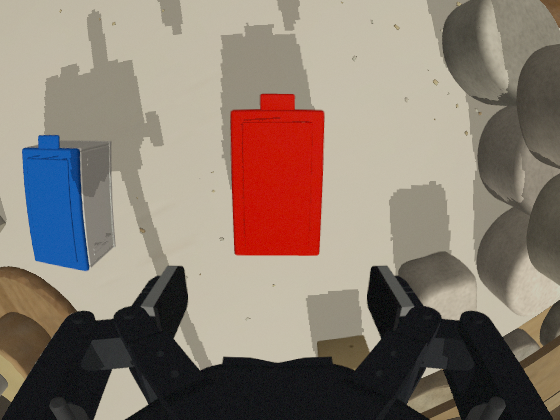

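```bash
cat >> h.py <<'E'
def wray(f,uv):
    z=np.load(f);fx,fy,cx,cy=z['K'];a=(np.array(uv,float)-(cx,cy))/fx;r=np.hypot(*a);d=np.r_[np.sin(r)*a/r,np.cos(r)]
    return z['T'][:3,3],z['T'][:3,:3]@d
def wplane(f,uv,h):
    o,d=wray(f,uv);return o+d*(h-o[2])/d[2]
E
python3 - <<'E'
from h import *
P=np.array([wplane('wrist1.npz',uv,.058) for uv in[(231,110),(324.5,110.5),(234,255),(319.5,255)]]);print(P.round(4))
near=(P[0]+P[1])/2;far=(P[2]+P[3])/2;v=far-near;print('L',np.linalg.norm(v),'yaw',np.arctan2(v[1],v[0]),'c',(near+far)/2,'w',np.linalg.norm(P[0]-P[1]),np.linalg.norm(P[2]-P[3]))
E
```

```text
[[0.4031 0.0477 0.058 ]
 [0.4125 0.1054 0.058 ]
 [0.4998 0.0312 0.058 ]
 [0.5091 0.0901 0.058 ]]
L 0.09790864237445074 yaw -0.16327649474123312 c [0.45610817 0.06861512 0.058     ] w 0.05849259438734704 0.05957485294008323
```

Request:
{"method": "carry_out", "body": {"targets": [[[1,1,0,-30,-0.3],[1,0,0,-40,0],[1,0,0,-30,0],[1,0,0,-15,0],[1,0,0,0,0],[-1,0,0,0,0],[-1,0,0,0,0],[-1,0,0,0,0],[-1,0,0,0,0],[-1,0,0,0,0]]], "force": 20}}

```text
time_s: 5.65
tool_pos: [0.4884, 0.0639, 0.0064]
orientation: [0.251, 3.129, -0.0]
contact_force: [0.7, -0.1, 6.4]
grip_width: 0.0598
```

Request:
{"method": "carry_out", "body": {"targets": [[[-1,0,0,3,0],[-1,-1,0,4,0],[-1,-2,0,4,0],[-1,-2,0,4,0],[-1,-2,1,4,0],[-1,0,0,0,0]]]}}

```text
time_s: 6.25
tool_pos: [0.4804, 0.0651, 0.0248]
orientation: [0.252, 3.131, 0.0]
contact_force: [0.5, -0.8, -3.1]
grip_width: 0.0599
```

```bash
cat > shot.py <<'E'
from h import *
import sys
k=sys.argv[1]
for n in sys.argv[2:]:
    c=camera_info(n);p,d=snapshot(n);np.savez(n+k+'.npz',p=p,d=d,K=[c['fx'],c['fy'],c['cx'],c['cy']],T=c['pose']);save(n+k,p)
    if n=='scene': save('scenec'+k,cv2.resize(p[210:310,150:270],None,fx=6,fy=6,interpolation=cv2.INTER_NEAREST))
print(observe()['time_s'])
E
python3 shot.py 2 scene
```

```text
6.3
```

View pics/scenec2.png

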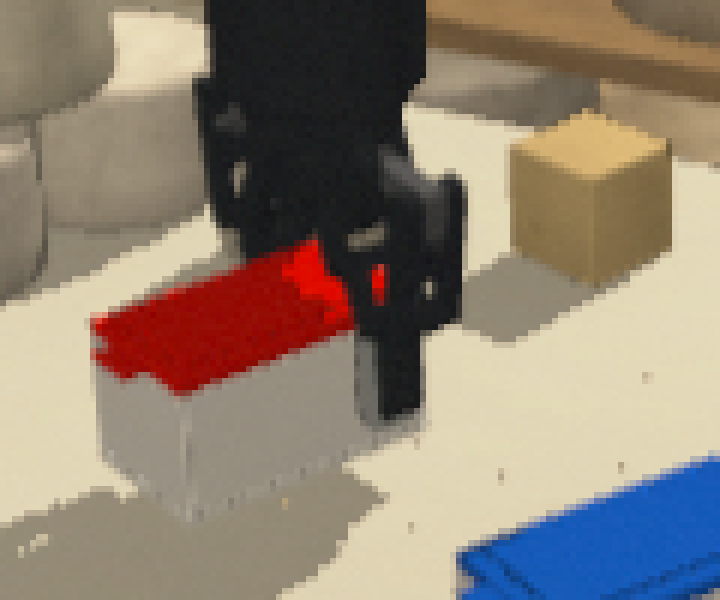

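The scene view shows the tub lifted level: the pads hold it against pivoting, and the 3.1 N reading is its full weight. The arm can't pitch the tool, so the tub has to pivot in the grip. I'll ease the grip slightly while the tail is just over the counter.

Request:
{"method": "carry_out", "body": {"targets": [[[0.2,0,0,-4,0],[0.3,0,0,0,0],[0.35,0,0,0,0],[0.35,0,0,0,0]]], "force": 20}}

```text
time_s: 6.7
tool_pos: [0.4807, 0.0649, 0.0201]
orientation: [-0.252, -3.131, -0.0]
contact_force: [0.5, 0.8, -3.4]
grip_width: 0.0599
```

```bash
python3 shot.py 3 scene; python3 -c "
from h import *
print(observe())"
```

```text
6.75
{'time_s': 6.75, 'qpos': array([-9.66744388e-02,  7.20605807e-01,  1.92945213e+00, -2.48093451e-05,
        4.91809171e-01, -1.50678239e+00]), 'dq': array([ 1.28711093e-04, -2.48362340e-03, -1.59748436e-05, -4.15052981e-04,
        8.99262060e-04, -1.13321174e-03]), 'joint_efforts': array([-7.57946418e-04, -4.06035483e+01, -4.86144394e+00,  2.42470494e-03,
        1.00220265e-01, -6.85236444e-06]), 'tool_pos': array([0.48069622, 0.06490088, 0.0201475 ]), 'orientation': array([-2.52080957e-01, -3.13118736e+00,  1.13547811e-05]), 'contact_force': array([-0.16161294,  0.14246288, -3.40343527]), 'moment': array([ 0.03185112, -0.07950932,  0.02996435]), 'grip_width': 0.06010957383025788}
```

View pics/scenec3.png

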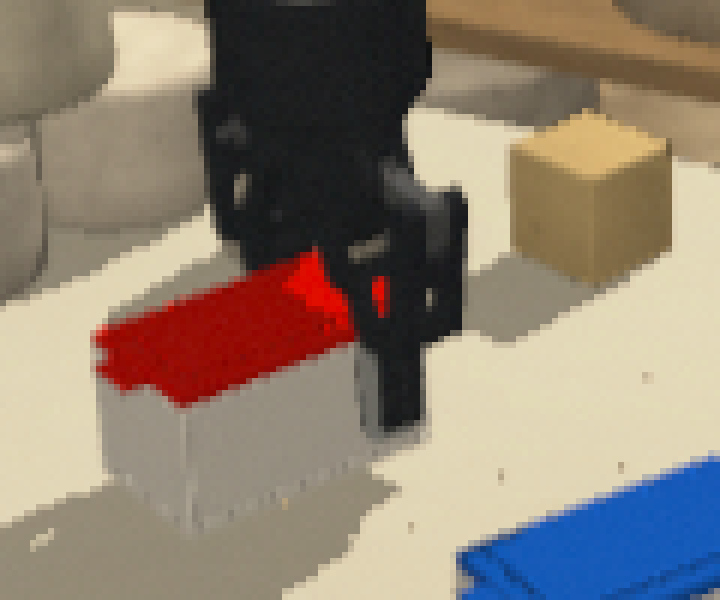

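Request:
{"method": "carry_out", "body": {"targets": [[[0.38,0,0,0,0],[0.38,0,0,0,0]]], "force": 20}}

```text
time_s: 6.95
tool_pos: [0.4808, 0.0649, 0.0203]
orientation: [0.252, 3.131, -0.0]
contact_force: [-0.2, 0.2, -2.7]
grip_width: 0.0598
```

```bash
python3 -c "
from h import *
o=observe();print(o['contact_force'],o['moment'],o['grip_width'],o['tool_pos'])"
```

```text
[-0.20216651  0.22533339 -2.7208077 ] [ 0.01710693 -0.12612184 -0.00891045] 0.05982127521706081 [0.48077439 0.0648991  0.02031592]
```

Request:
{"method": "carry_out", "body": {"targets": [[[0.395,0,0,0,0],[0.395,0,0,0,0]]], "force": 20}}

```text
time_s: 7.15
tool_pos: [0.4807, 0.0649, 0.0203]
orientation: [0.252, 3.131, -0.0]
contact_force: [0.4, -0.3, -3.9]
grip_width: 0.0594
```

```bash
python3 -c "
from h import *
o=observe();print(o['contact_force'],o['moment'],o['grip_width'],o['tool_pos'])"
```

```text
[ 0.36420601 -0.25910598 -3.87850542] [-0.02527766 -0.0748145  -0.01143374] 0.05943483261630748 [0.48074313 0.06493569 0.0203386 ]
```

Request:
{"method": "carry_out", "body": {"targets": [[[0.405,0,0,0,0],[0.405,0,0,0,0]]], "force": 20}}

```text
time_s: 7.35
tool_pos: [0.4807, 0.065, 0.0204]
orientation: [-0.252, -3.131, -0.0]
contact_force: [-0.1, -0.6, -1.6]
grip_width: 0.0601
```

```bash
python3 -c "
from h import *
o=observe();print(o['contact_force'],o['moment'],o['grip_width'],o['tool_pos'])"
```

```text
[-0.06119178 -0.633776   -1.59357096] [-0.03242622  0.00760119  0.03539796] 0.06010006713229321 [0.48071713 0.06495375 0.02039591]
```

Request:
{"method": "carry_out", "body": {"targets": [[[0.412,0,0,0,0],[0.412,0,0,0,0]]], "force": 20}}

```text
time_s: 7.55
tool_pos: [0.481, 0.0649, 0.0205]
orientation: [0.252, 3.131, -0.0]
contact_force: [-0.4, -0.9, 0.3]
grip_width: 0.0597
```

```bash
python3 -c "
from h import *
o=observe();print(o['contact_force'],o['moment'],o['grip_width'],o['tool_pos'])"; python3 shot.py 4 scene
```

```text
[-0.37020762 -0.87426096  0.32788294] [-0.00086814 -0.01001214 -0.05154132] 0.05971827549607035 [0.48097563 0.06490019 0.02054157]
7.6
```

View pics/scenec4.png

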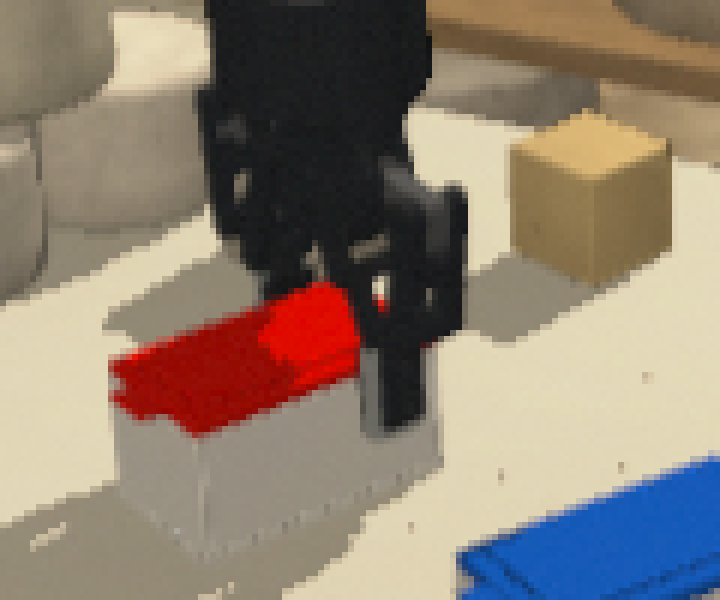

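Request:
{"method": "carry_out", "body": {"targets": [[[0.5,0,0,0,0],[0.5,3,0,-6,0],[0.5,2,0,-6,0],[0.4,0,0,0,0],[0.4,0,0,0,0],[0.4,0,0,0,0],[0.402,0,0,3,0],[0.402,-1,0,3,0],[0.402,-2,0,3,0],[0.402,0,0,0,0]]], "force": 20}}

```text
time_s: 8.6
tool_pos: [0.4824, 0.065, 0.0179]
orientation: [0.252, 3.131, -0.0]
contact_force: [-0.8, -0.2, -2.6]
grip_width: 0.06
```

```bash
python3 -c "
from h import *
o=observe();print(o['contact_force'],o['moment'],o['grip_width'],o['tool_pos'])"; python3 shot.py 5 scene
```

```text
[-0.78021722 -0.22161283 -2.57548695] [-0.03761727 -0.07731106  0.00273651] 0.059978233686101924 [0.48240362 0.06498787 0.01786455]
8.65
```

View pics/scenec5.png

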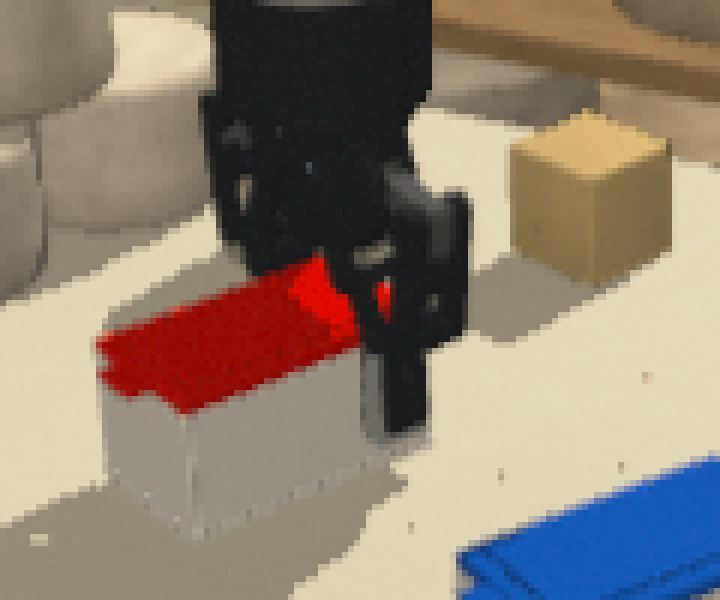

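Request:
{"method": "carry_out", "body": {"targets": [[[0.404,0,0,0,0],[0.405,0,0,0,0],[0.405,0,0,0,0]]], "force": 20}}

```text
time_s: 8.95
tool_pos: [0.483, 0.0649, 0.0175]
orientation: [0.252, 3.131, -0.0]
contact_force: [0.6, 0.1, 0.1]
grip_width: 0.0598
```

```bash
python3 -c "
from h import *
o=observe();print(o['contact_force'],o['moment'],o['grip_width'],o['tool_pos'])"; python3 shot.py 6 scene
```

```text
[0.57576897 0.11013591 0.14479649] [ 0.00453422 -0.04160412 -0.0068647 ] 0.059790731350211866 [0.48297272 0.06487655 0.0174624 ]
9.0
```

View pics/scenec6.png

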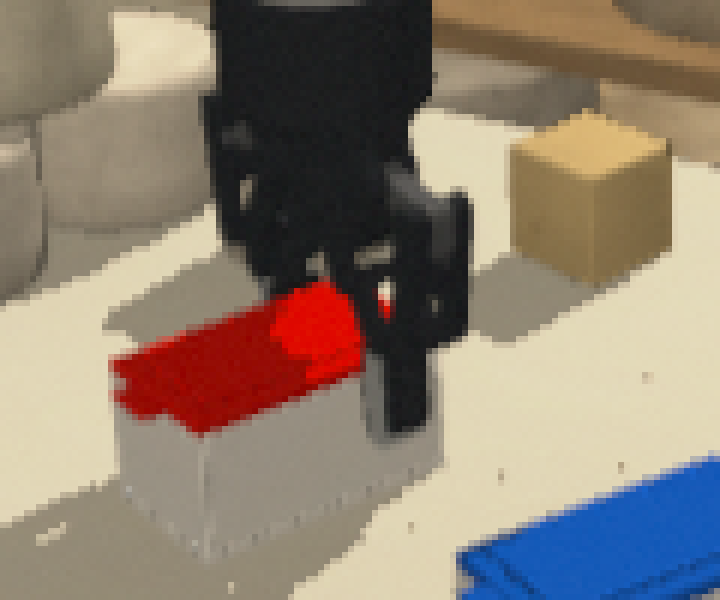

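Request:
{"method": "carry_out", "body": {"targets": [[[0.5,0,0,0,0],[0.5,8,-1,-4,0],[0.5,8,-1,-4,0],[0.5,0,0,0,0],[0.4,0,0,0,0],[0.4,0,0,0,0],[0.4,0,0,0,0],[0.402,0,0,3,0],[0.402,-1,0,3,0],[0.402,-2,0,3,0],[0.402,0,0,0,0]]], "force": 20}}

```text
time_s: 10.1
tool_pos: [0.4954, 0.063, 0.0189]
orientation: [0.252, 3.131, 0.0]
contact_force: [-0.5, -0.6, -0.9]
grip_width: 0.0601
```

```bash
python3 -c "
from h import *
o=observe();print(o['contact_force'],o['moment'],o['grip_width'],o['tool_pos'])"; python3 shot.py 7 scene
```

```text
[-0.50392802 -0.64193951 -0.91048095] [0.06761455 0.08430959 0.00645071] 0.060097736199279626 [0.49540511 0.06301416 0.01885519]
10.15
```

View pics/scenec7.png

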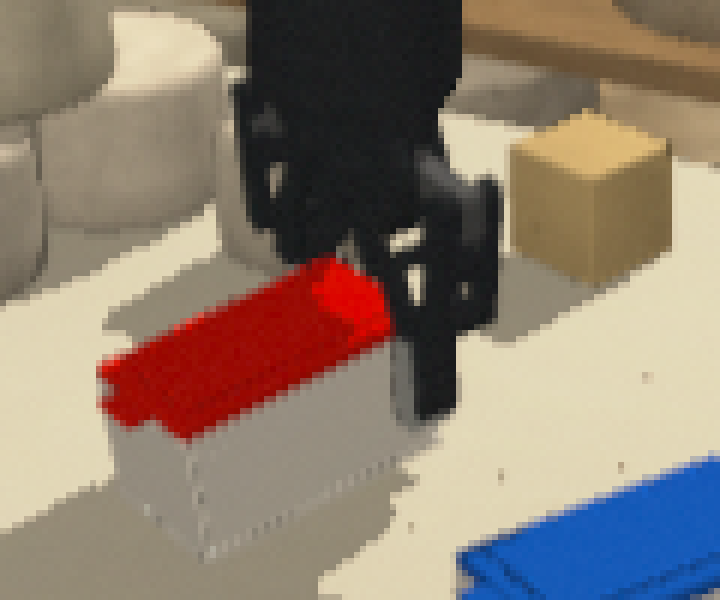

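Request:
{"method": "carry_out", "body": {"targets": [[[0.402,-1.5,0,3,0],[0.402,-1.5,0,3,0],[0.402,-2,0.5,3,0],[0.402,-2,0.5,3,0],[0.402,-2,0.5,3,0],[0.402,-2,0.5,3,0],[0.402,-2,0.5,3,0],[0.402,-2,0.5,3,0],[0.402,0,0,0,0]]], "force": 20}}

```text
time_s: 11.05
tool_pos: [0.4804, 0.0661, 0.0427]
orientation: [-0.252, -3.131, -0.0]
contact_force: [-0.6, 0.8, -1.5]
grip_width: 0.0599
```

```bash
python3 -c "
from h import *
o=observe();print(o['contact_force'],o['moment'],o['grip_width'],o['tool_pos'])"; python3 shot.py 8 scene
```

```text
[-0.61118874  0.84378557 -1.49395714] [ 0.08112418  0.10792915 -0.01842168] 0.05987329947549915 [0.4803722  0.06605128 0.04270892]
11.1
```

View pics/scenec8.png

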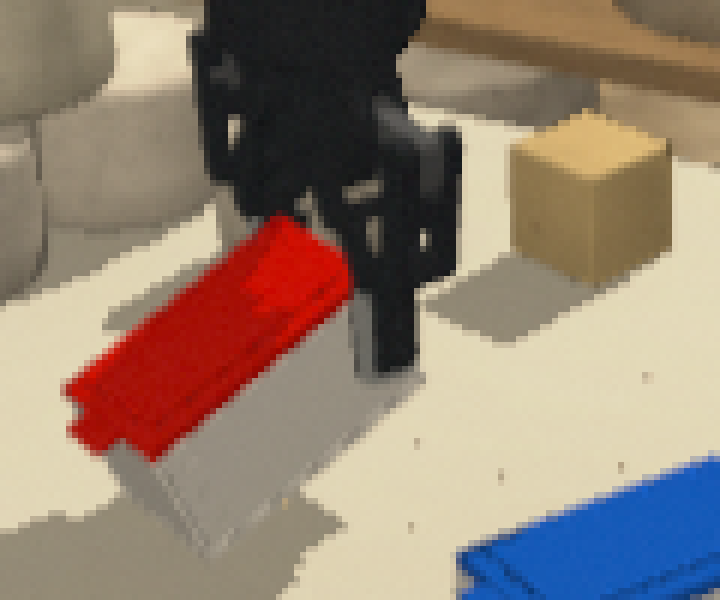

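The tub is now pitched nose-up, with its tail edge on the counter at (208,552) in the crop. I'll measure the pitch from the depth.

```bash
cat > pitch.py <<'E'
from h import *
import sys
def lid(k,n='scene'):
    p,W=cloud(n+k+'.npz');h=cv2.cvtColor(p,cv2.COLOR_RGB2HSV).astype(int)
    m=((h[...,0]<6)|(h[...,0]>174))&(h[...,1]>200)&(h[...,2]>120)
    kk,l,st,ce=cv2.connectedComponentsWithStats(m.astype(np.uint8));i=1+np.argmax(st[1:,4]);m=cv2.erode((l==i).astype(np.uint8),np.ones((3,3)))>0
    w=W[m];w=w[~np.isnan(w[:,0])]
    for _ in range(15):
        c=w.mean(0);n_=np.linalg.svd(w-c)[2][2];n_*=np.sign(n_[2]);r=abs((w-c)@n_);t=max(.003,2*r.std())
        if (r<t).all():break
        w=w[r<t]
    return c,n_,len(w),r.std()
if __name__=='__main__':
    for k in sys.argv[2:]:
        c,n,N,s=lid(k,sys.argv[1]);print(k,'c',c.round(4),'n',n.round(3),'pitch',np.arctan2(-n[0],n[2]).round(3),'tilt',np.arccos(n[2]).round(3),'az',np.arctan2(-n[1],-n[0]).round(3),N,s.round(4))
E
python3 pitch.py scene 1 7 8
```

```text
1 c [0.4483 0.062  0.058 ] n [-0.017 -0.028  0.999] pitch 0.017 tilt 0.032 az 1.021 529 0.0007
7 c [0.4418 0.0644 0.0624] n [-0.121 -0.01   0.993] pitch 0.121 tilt 0.121 az 0.084 550 0.0007
8 c [0.427  0.0681 0.0709] n [-0.385  0.036  0.922] pitch 0.396 tilt 0.397 az -0.093 663 0.0007
```

Request:
{"method": "carry_out", "body": {"targets": [[[0.402,-2,0.5,2.5,0],[0.402,-2,0.5,2.5,0],[0.402,-2,0,2.5,0],[0.402,0,0,0,0],[-1,0,0,0,0],[-1,0,0,0,0],[-1,0,0,0,0]]], "force": 60}}

```text
time_s: 11.8
tool_pos: [0.4749, 0.0669, 0.0497]
orientation: [0.252, 3.131, -0.0]
contact_force: [0.5, 0.7, -3.0]
grip_width: 0.0591
```

```bash
python3 -c "
from h import *
o=observe();print(o['contact_force'],o['moment'],o['grip_width'],o['tool_pos'])"; python3 shot.py 9 scene top wrist; python3 pitch.py scene 9; python3 pitch.py top 9
```

```text
[ 0.49458322  0.71850477 -2.95353597] [ 0.05377497 -0.08046138  0.00716721] 0.059081489658835265 [0.47485236 0.06690032 0.04973409]
11.95
9 c [0.4219 0.0686 0.0766] n [-0.404  0.045  0.913] pitch 0.417 tilt 0.419 az -0.112 684 0.0007
9 c [nan nan nan] n [0. 0. 1.] pitch -0.0 tilt 0.0 az -3.142 0 nanpitch.py:9: RuntimeWarning: Mean of empty slice.
  c=w.mean(0);n_=np.linalg.svd(w-c)[2][2];n_*=np.sign(n_[2]);r=abs((w-c)@n_);t=max(.003,2*r.std())
  ret = um.true_divide(
  ret = _var(a, axis=axis, dtype=dtype, out=out, ddof=ddof,
  arrmean = um.true_divide(arrmean, div, out=arrmean,
  ret = ret.dtype.type(ret / rcount)
```

View pics/scenec9.png

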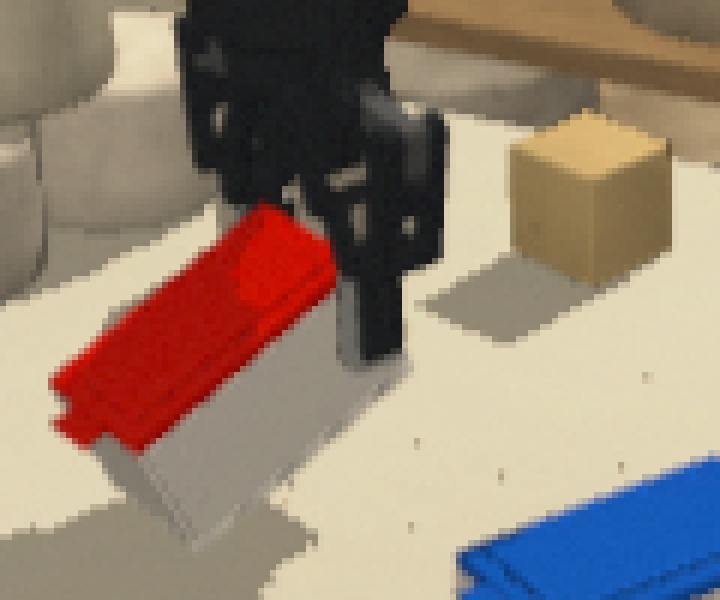

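View pics/wrist9.png

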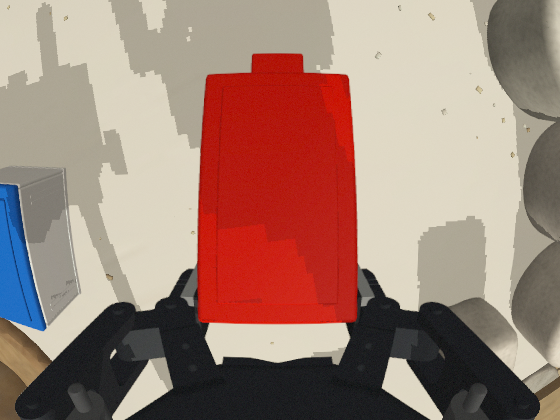

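```bash
cat > camfit.py <<'E'
from cam import *
from glob import glob
def cl(f,rs,cs):
    p,W=cloud(f);w=W[rs,cs].reshape(-1,3);return w[~np.isnan(w[:,0])]
top=np.concatenate([cl(f,slice(131,148),slice(250,268)) for f in('top0.npz','top1.npz','top9.npz')])
sc=np.concatenate([cl(f'scene{i}.npz',slice(134,180),slice(288,325)) for i in range(10)])
# restrict to camera body neighbourhood
L=np.array([.6716,-.0347,.2615])
def near(w,r=.07): return w[np.linalg.norm(w-(L+[.03,0,.01]),axis=1)<r]
top=near(top);sc=near(sc)
print(len(top),len(sc))
# box fit in camera frame: faces z=+.021 (top), y=-.023 (side toward scene cam), x front of body at xb (free), lens face
def loc(q,w):
    x,y,z=axes(q[3],q[4]);return (w-q[:3])@np.array([x,y,z]).T
def res(q):
    t=loc(q,top);s=loc(q,sc)
    rt=t[:,2]-.021
    ds=np.stack([abs(s[:,2]-.021)+1*(s[:,0]<q[5]),abs(s[:,1]+.023)+1*(s[:,0]<q[5]),abs(s[:,0])+10*(np.hypot(s[:,1],s[:,2])>.019),np.full(len(s),.004)],-1)
    rs=ds.min(1)
    return np.r_[rt,rs]
q=np.r_[L,-.04,.47,.004]
from scipy.optimize import minimize
f=lambda q:np.sum(np.minimum(abs(res(q)),.004)**1.0)
for _ in range(3):
    o=minimize(f,q,method='Nelder-Mead',options=dict(maxiter=4000,xatol=1e-5,fatol=1e-6,initial_simplex=np.vstack([q]+[q+d for d in np.diag([.003,.003,.003,.03,.03,.003])])));q=o.x
    print(q.round(4),o.fun)
t=loc(q,top);print('top z',np.median(t[:,2]),t[:,1].min(),t[:,1].max(),t[:,0].min(),t[:,0].max())
s=loc(q,sc)
print('sidecount',(abs(s[:,1]+.023)<.002).sum(),'top',(abs(s[:,2]-.021)<.002).sum(),'lens',((abs(s[:,0])<.002)&(np.hypot(s[:,1],s[:,2])<.019)).sum())
x,y,z=axes(q[3],q[4]);print('focus',q[:3]-.08*x,'ball pred',q[:3]-.08*x-.05*z)
E
python3 camfit.py
```

```text
913 9576
[ 0.672  -0.0342  0.2618 -0.0317  0.488  -0.0008] 20.961412050360003
[ 0.6719 -0.0331  0.2624 -0.0695  0.4709 -0.0036] 20.779697874357694
[ 0.672  -0.033   0.2622 -0.0725  0.4756 -0.0059] 20.764540042390216
top z 0.02017227322292582 -0.017300752317903647 0.015034973239066211 0.015077642740375114 0.04634713958089306
sidecount 2163 top 2378 lens 1119
focus [ 0.60106742 -0.02781422  0.2255688 ] ball pred [ 0.62390132 -0.02947283  0.18111813]
```

```bash
python3 - <<'E'
from cam import *
p=np.mean([np.load(f'top{i}.npz')['p'].astype(float) for i in('0','1')],0)
g=p.mean(2)
print(g[150:186:3,254:270].round(0).astype(int))
# body edges
print(g[128:150:4,242:276].round(0).astype(int))
# predictions for az options
for az in(-.02,-.045,-.07):
    x,y,z=axes(az,.475);b=np.array([.6215,-.0328,.182])
    P=proj('top0.npz',np.array([b,b+.03*x,b+.06*x]));l=b+.05*z+.08*x
    print(az,P.round(2).tolist(),'lens',l.round(4),proj('scene0.npz',l).round(1), 'body', proj('top0.npz',np.array([l+.021*z+.01*x+.023*y,l+.021*z+.04*x+.023*y,l+.021*z+.01*x-.023*y,l+.021*z+.04*x-.023*y])).round(1).tolist())
E
```

```text
[[ 72  74  74  73  70  69  67  68  66  65  68  65  70  74  74  66]
 [140 147 148 148 142 128 124 122 119 116 112 105 102  94  87  78]
 [ 76  77  75  76  79  83  93  89  73  78  75  71  68  66  64  69]
 [ 69  71  71  71  70  79  90  85  61  55  60  60  58  56  58  68]
 [ 68  70  71  71  69  78  90  82  60  52  53  54  51  52  56  59]
 [ 72  71  71  71  73  78  88  86  66  66  55  54  54  54  53  59]
 [ 71  70  71  70  71  79  89  86  72  65  56  55  54  56  55  59]
 [ 70  70  73  70  73  79  88  88  72  65  58  56  54  57  55  62]
 [113 105  88  76  74  76  88  86  69  63  57  54  56  54  54  58]
 [155 138 129 119 117 112 102 102 110 114 111 113 113 112 114 113]
 [167 168 166 168 167 154 117 112 132 135 129 119 116 116 114 116]
 [168 168 168 166 165 151 115 127 162 167 166 152 120 116 116 116]]
[[100  99 101 102  98  93  91  93  95  95  92  92  91  86  67  57  53  52
   52  53  55  55  69  88  89  90  90  85  75  80 106 108 111 114]
 [ 54  50  50  52  64  79  82  83  83  82  82  82  83  82  78  70  71  70
   71  71  71  69  72  79  79  79  78  75  70  98 152 168 170 168]
 [105 105 108
[... 382 characters left out ...]
72  58  54  71  70  72  72]
 [170 168 170 168 148  90  76  77  77  78  77  78  78  79  77  75  70  69
   68  68  68  71  70  71  72  78  77  69  59  56  67  68  70  69]]
-0.02 [[260.98, 186.7], [260.6, 172.85], [260.22, 158.65]] lens [ 0.6698 -0.0338  0.2631] [[297.8 159.7]] body [[245.8, 151.4], [245.1, 135.2], [270.4, 151.1], [270.2, 134.9]]
-0.045 [[260.98, 186.7], [260.92, 172.85], [260.87, 158.65]] lens [ 0.6697 -0.035   0.2631] [[298.2 159.8]] body [[246.4, 151.1], [246.2, 134.9], [271.1, 151.4], [271.2, 135.2]]
-0.07 [[260.98, 186.7], [261.24, 172.86], [261.51, 158.67]] lens [ 0.6697 -0.0362  0.2631] [[298.7 159.9]] body [[247.1, 150.8], [247.2, 134.6], [271.7, 151.7], [272.2, 135.5]]
```

```bash
cat > tubfit.py <<'E'
from cam import *
import sys
def wproj(f,X):
    z=np.load(f);fx,fy,cx,cy=z['K'];T=z['T'];c=(X-T[:3,3])@T[:3,:3];r=np.hypot(c[:,0],c[:,1]);th=np.arctan2(r,c[:,2]);return np.c_[c[:,0]/r*th*fx+cx,c[:,1]/r*th*fx+cy]
LID=np.array([(-50,30,58),(-50,-30,58),(50,30,58),(50,-30,58)])/1000
def pose(q):
    x,y,z=axes(q[3],q[4]);M=np.array([x,y,z]).T
    if len(q)>5: M=M@R.from_rotvec([q[5],0,0]).as_matrix()
    return q[:3],M   # q[:3]=label point
def fit(f,uv,q0):
    uv=np.array(uv,float)
    def res(q):
        l,M=pose(q);return (wproj(f,l+(LID-[.05,0,.025])@M.T)-uv).ravel()
    s=least_squares(res,q0);J=s.jac
    return s.x,s.fun,np.sqrt(np.diag(np.linalg.inv(J.T@J)))
E
python3 - <<'E'
from tubfit import *
p=np.load('wrist9.npz')['p']
save('w9a',cv2.resize(p[45:105,190:370],None,fx=4.4,fy=4.4,interpolation=cv2.INTER_NEAREST))
save('w9b',cv2.resize(p[290:340,190:370],None,fx=4.4,fy=4.4,interpolation=cv2.INTER_NEAREST))
E
```

```text
(no output)
```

View pics/w9a.png

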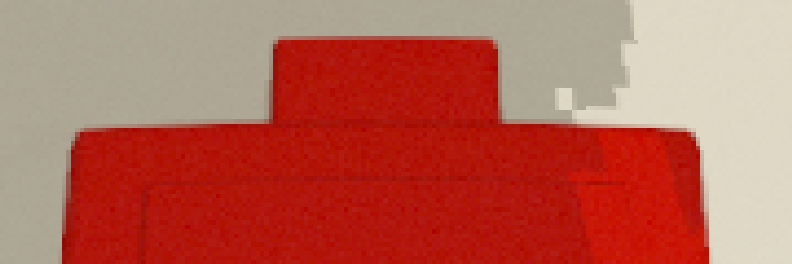

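View pics/w9b.png

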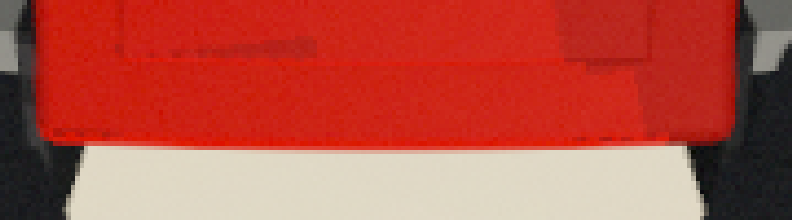

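```bash
python3 - <<'E'
from tubfit import *
q0=[.49,.066,.09,-.16,.42]
for uv in([(348.5,74),(206.4,74),(357.1,322.1),(198.2,322.1)],[(348.5,74),(206.4,74),(357.1,319.),(198.2,319.)]):
    q,r,s=fit('wrist9.npz',uv,q0);print(q.round(4),r.round(2),s.round(4))
# refs: side geometry from level shot
for uv in ([(324.5,110.5),(231,110),(319.5,255),(234,255)],):
    q,r,s=fit('wrist1.npz',uv,[.5,.06,.025,-.16,0]);print(q.round(4),r.round(2),s.round(4))
print(observe()['tool_pos'])
E
```

```text
[ 0.4863  0.065   0.0647 -0.1615  0.4067] [ 0.32  0.11 -0.28  0.13  0.09 -0.18 -0.13 -0.06] [0.0003 0.0003 0.0011 0.0037 0.0151]
[ 0.4859  0.0651  0.0639 -0.1615  0.4151] [-0.5  -0.21  0.54 -0.2  -0.19  0.14  0.15  0.25] [0.0003 0.0003 0.0011 0.0037 0.0151]
[ 0.5068  0.0603  0.0211 -0.1623  0.0156] [-0.09 -0.12 -0.04 -0.18 -0.42  0.37  0.57 -0.08] [0.0011 0.0005 0.0015 0.0058 0.0373]
[0.47475904 0.06692315 0.04973986]
```

Request:
{"method": "carry_out", "body": {"targets": [[[0.402,0,0,0,0],[0.402,0,0,0,0],[0.402,-1.5,0,2,0],[0.402,-1.5,0.5,2,0],[0.402,-1.5,0,2,0],[0.402,0,0,0.5,0],[0.402,0,0,0,0]]], "force": 20}}

```text
time_s: 12.65
tool_pos: [0.4703, 0.0675, 0.0565]
orientation: [0.252, 3.131, -0.0]
contact_force: [0.3, 0.6, -3.2]
grip_width: 0.0601
```

```bash
python3 -c "
from h import *
o=observe();print(o['contact_force'],o['moment'],o['grip_width'],o['tool_pos'])"; python3 shot.py 10 scene wrist; python3 pitch.py scene 10
```

```text
[ 0.34083321  0.63486788 -3.18291696] [-0.02102385 -0.06651261 -0.00832969] 0.060109219045882484 [0.47028793 0.06747378 0.05651556]
12.75
10 c [0.4176 0.0688 0.0837] n [-0.403  0.036  0.915] pitch 0.415 tilt 0.416 az -0.089 670 0.0007
```

View pics/wrist10.png

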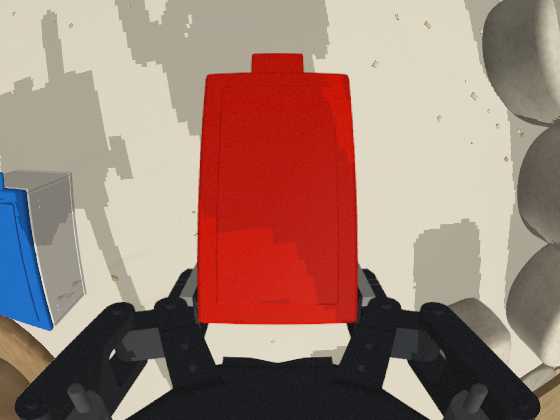

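Request:
{"method": "carry_out", "body": {"targets": [[[0.403,0,0,0,0],[0.403,0,0,0,0],[0.4035,0,0,0,0]]]}}

```text
time_s: 13.05
tool_pos: [0.4703, 0.0674, 0.0563]
orientation: [0.252, 3.131, -0.0]
contact_force: [-0.2, 0.6, -3.0]
grip_width: 0.0602
```

```bash
python3 -c "
from h import *
o=observe();print(o['contact_force'],o['moment'],o['grip_width'],o['tool_pos'])"; python3 shot.py 11 scene; python3 pitch.py scene 11
```

```text
[-0.20100724  0.56202953 -3.04058679] [ 0.00964161 -0.0325986  -0.02382923] 0.06019009505374462 [0.47031672 0.06742038 0.05633591]
13.1
11 c [0.4201 0.0688 0.0747] n [-0.552  0.062  0.832] pitch 0.586 tilt 0.589 az -0.111 708 0.0007
```

Request:
{"method": "carry_out", "body": {"targets": [[[0.4,0,0,0,0],[0.4,0,0,0,0],[0.4,2,0,-2,0],[0.4,2,0,-2,0],[0.4,2,-0.5,-2,0],[0.4,0,0,0,0]]]}}

```text
time_s: 13.7
tool_pos: [0.4778, 0.0666, 0.0504]
orientation: [0.252, 3.129, -0.0]
contact_force: [1.7, -2.3, 2.3]
grip_width: 0.0599
```

```bash
python3 -c "
from h import *
o=observe();print(o['contact_force'],o['moment'],o['grip_width'],o['tool_pos'])"; python3 shot.py 12 scene wrist; python3 pitch.py scene 12
```

```text
[ 1.67698486 -2.33688411  2.30986806] [-0.34704386 -0.27464925  0.14731391] 0.05994614004847886 [0.47778304 0.06655577 0.05036636]
13.8
12 c [0.4267 0.0683 0.0733] n [-0.472  0.048  0.88 ] pitch 0.492 tilt 0.494 az -0.101 681 0.0007
```

View pics/scenec12.png

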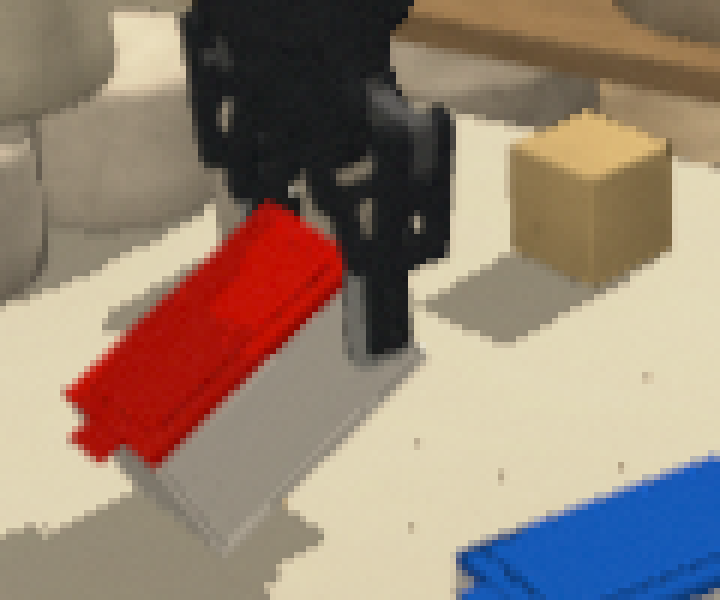

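Request:
{"method": "carry_out", "body": {"targets": [[[-1,0,0,0,0],[-1,0,0,0,0],[-1,0,0,0,0],[-1,0,0,10,0],[-1,0,0,30,0],[-1,0,0,40,0],[-1,0,0,40,0],[-1,0,0,30,0],[-1,0,0,0,0],[-1,0,0,0,0]]], "force": 100}}

```text
time_s: 14.8
tool_pos: [0.4743, 0.0673, 0.1999]
orientation: [-0.252, -3.129, -0.0]
contact_force: [-1.0, 0.2, -4.7]
grip_width: 0.0588
```

```bash
python3 -c "
from h import *
o=observe();print(o['contact_force'],o['moment'],o['grip_width'],o['tool_pos'],o['orientation'])"; python3 shot.py 13 scene wrist; python3 pitch.py scene 13; python3 -c "
from h import *
p=np.load('wrist13.npz')['p']
save('w13a',cv2.resize(p[40:105,190:370],None,fx=4.4,fy=4.4,interpolation=cv2.INTER_NEAREST))
save('w13b',cv2.resize(p[290:350,190:370],None,fx=4.4,fy=4.4,interpolation=cv2.INTER_NEAREST))
p=np.load('scene13.npz')['p'];save('s13',cv2.resize(p[140:280,160:330],None,fx=4.2,fy=4.2,interpolation=cv2.INTER_NEAREST))
"
```

```text
[-1.00451492  0.22893805 -4.69885349] [-0.02141147 -0.04693631 -0.00698736] 0.05884230375564213 [0.47428761 0.06734619 0.19990864] [-2.51525146e-01 -3.12867477e+00 -4.26817701e-04]
14.9
13 c [0.4216 0.0681 0.2218] n [-0.471  0.043  0.881] pitch 0.491 tilt 0.493 az -0.091 673 0.0007
```

View pics/w13a.png

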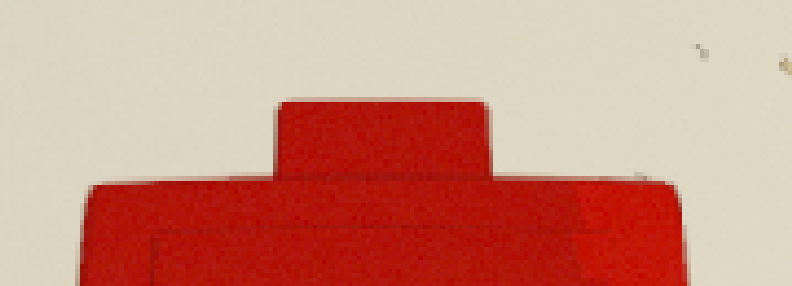

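View pics/w13b.png

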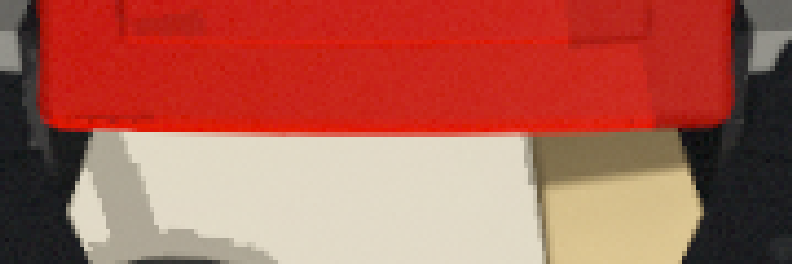

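View pics/s13.png

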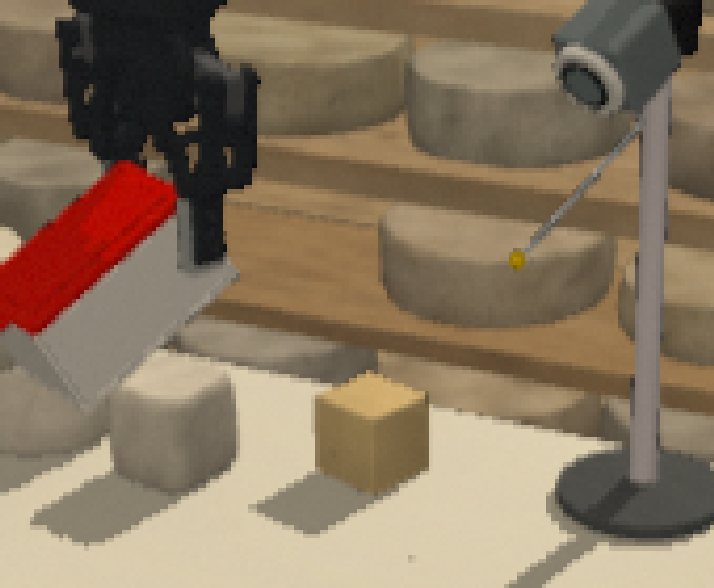

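```bash
cat > plan.py <<'E'
from tubfit import *
def go(q,tcp,az=-.043,F=(.5997,-.0315,.2257)):
    d=az-q[3];Rz=R.from_euler('z',d).as_matrix();off=q[:3]-tcp
    t=np.array(F)-Rz@off
    print('turn deg',np.degrees(d).round(2),'shift mm',(1000*(t-tcp)).round(1),'final tcp',t.round(4),'off',off.round(4))
E
python3 - <<'E'
from plan import *
q,r,s=fit('wrist13.npz',[(344.4,81.4),(209.1,81.4),(356.9,319.1),(198.7,319.1)],[.48,.066,.21,-.16,.47]);print(q.round(4),r.round(2),s.round(4))
go(q,observe()['tool_pos'])
# depth check: lid centroid plane vs fit
from pitch import lid
c,n,_,_=lid('13');l,M=pose(q);print('lid height over label along n', (c-q[:3])@M[:,2])
E
```

```text
[ 0.487   0.0652  0.2137 -0.1586  0.4724] [ 0.24 -0.21  0.08  0.26 -0.13 -0.26 -0.15  0.21] [0.0003 0.0003 0.0011 0.0039 0.0147]
turn deg 6.62 shift mm [112.6 -98.2  12. ] final tcp [ 0.5864 -0.031   0.2105] off [ 0.0132 -0.002   0.0152]
lid height over label along n 0.03681366103834398
```

Request:
{"method": "carry_out", "body": {"targets": [[[-1,3,-8,0,0.6],[-1,3,-12,0,0.7],[-1,3,-13,0,0.7],[-1,5,-13,1,0.7],[-1,5,-13,1,0.7],[-1,8,-13,1,0.7],[-1,10,-10,1,0.7],[-1,10,-8,1,0.7],[-1,10,-5,1,0.6],[-1,10,-3,1,0.5],[-1,10,0,1,0],[-1,10,0,0.5,0],[-1,8,0,0,0],[-1,6,0,0,0],[-1,2,0,0,0],[-1,0,0,0,0],[-1,0,0,0,0]]]}}

```text
time_s: 16.6
tool_pos: [0.5787, -0.0309, 0.2087]
orientation: [-0.071, -3.14, -0.0]
contact_force: [0.2, -0.7, -2.3]
grip_width: 0.0586
```

```bash
python3 -c "
from h import *
o=observe();print(o['contact_force'],o['moment'],o['grip_width'],o['tool_pos'],o['orientation'])"; python3 shot.py 14 scene wrist top; python3 pitch.py scene 14; python3 -c "
from h import *
p=np.load('wrist14.npz')['p']
save('w14a',cv2.resize(p[40:105,190:370],None,fx=4.4,fy=4.4,interpolation=cv2.INTER_NEAREST))
save('w14b',cv2.resize(p[290:350,190:370],None,fx=4.4,fy=4.4,interpolation=cv2.INTER_NEAREST))
p=np.load('scene14.npz')['p'];save('s14',cv2.resize(p[110:250,200:360],None,fx=4.2,fy=4.2,interpolation=cv2.INTER_NEAREST))
"
```

```text
[ 0.23683659 -0.66244334 -2.29996373] [-0.02850815 -0.09414477  0.08926193] 0.05858718167020226 [ 0.57870954 -0.03089024  0.20869507] [-7.10447205e-02 -3.13986187e+00 -2.34566452e-04]
16.75
14 c [ 0.5256 -0.0334  0.2301] n [-0.478 -0.     0.879] pitch 0.498 tilt 0.498 az 0.0 783 0.0007
```

View pics/s14.png

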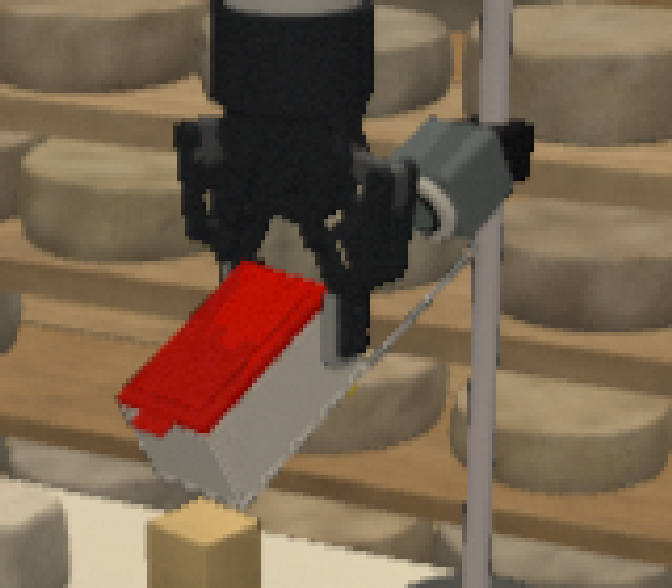

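View pics/top14.png

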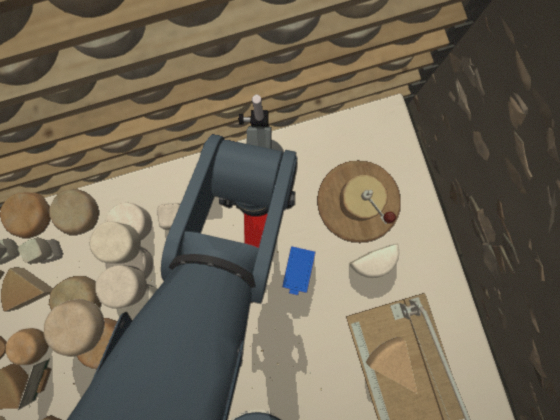

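View pics/wrist14.png

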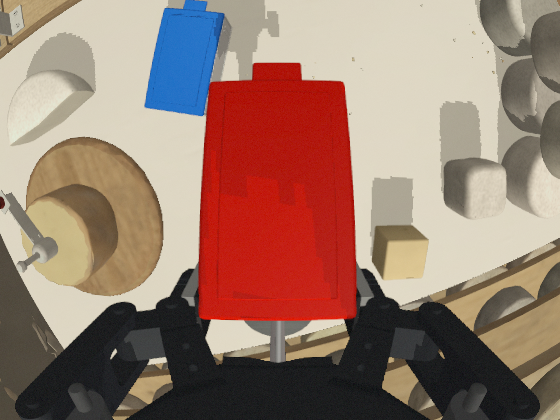

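```bash
python3 - <<'E'
from plan import *
g=np.array([(118,402),(210,432),(243,261),(328,286),(240,508)])/4.2+(199.6,109.6)
B=np.vstack([LID,[(-.05,-.03,0)]])-[.05,0,.025]
def rs(q):
    l,M=pose(q);return (proj('scene14.npz',l+B@M.T)-g).ravel()
s=least_squares(rs,[.592,-.032,.224,-.05,.47]);print('scene',s.x.round(4),s.fun.round(2),np.sqrt(np.diag(np.linalg.inv(s.jac.T@s.jac))).round(4))
p,W=cloud('scene14.npz')
from pitch import lid
c,n,_,_=lid('14')
for q in (s.x,):
    l,M=pose(q);print('lid-depth',(c-l)@M[:,2])
print('label predicted from wrist13+3.5:', (np.array([.5787,-.0309,.2087])+R.from_euler('z',.1156).apply([.0132,-.002,.0187])).round(4))
# joint: scene px + depth pts on lid + wrist
p=np.load('wrist14.npz')['p']
pt,Wt=cloud('top14.npz')
m=(Wt[...,0]>.6)&(Wt[...,2]>.31)&(abs(Wt[...,1]+.03)<.1);u=Wt[m]
for zlo in np.arange(.3,.62,.02):
    k=u[(u[:,2]>zlo)&(u[:,2]<zlo+.02)]
    if len(k): print(zlo.round(2),len(k),'x',k[:,0].min().round(3),k[:,0].max().round(3),'y',k[:,1].min().round(3),k[:,1].max().round(3))
E
```

```text
scene [ 0.6201 -0.0041  0.2098 -0.0296  0.5043] [-0.09 -0.86 -1.08 -0.36 -0.71  0.36  0.18  0.53  1.72  0.36] [0.0122 0.0108 0.0062 0.0331 0.032 ]
lid-depth 0.06303492066705339
label predicted from wrist13+3.5: [ 0.592  -0.0314  0.2274]
0.3 37 x 0.724 0.95 y -0.045 0.066
0.32 216 x 0.723 0.949 y -0.045 0.07
0.34 53 x 0.724 0.937 y -0.045 0.069
0.36 84 x 0.724 0.739 y -0.045 -0.03
0.38 17 x 0.726 0.738 y -0.044 -0.03
0.5 36 x 0.602 0.629 y -0.094 0.011
0.52 573 x 0.6 0.628 y -0.092 0.024
0.54 92 x 0.6 0.612 y -0.004 0.02
```

View pics/w14a.png

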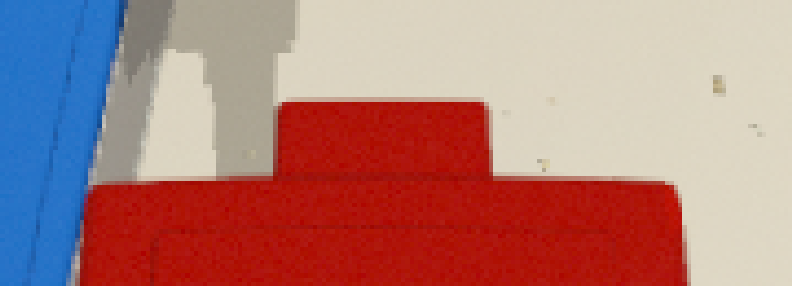

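View pics/w14b.png

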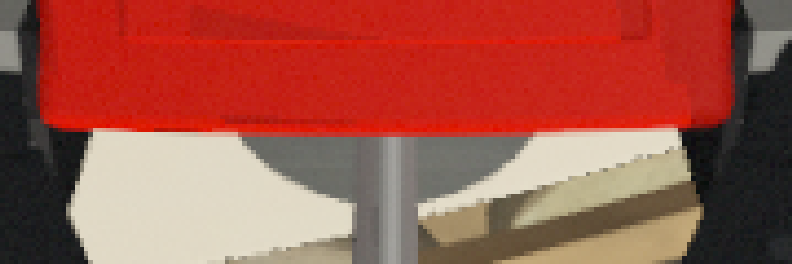

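```bash
python3 - <<'E'
from plan import *
from pitch import lid
g=np.array([(118,402),(210,432),(243,261),(328,286),(240,508)])/4.2+(199.6,109.6)
B=np.vstack([LID,[(-.05,-.03,0)]])-[.05,0,.025]
uv=np.array([(344.4,81.4),(209.1,81.4),(356.9,319.1),(198.7,319.1)])
c,n,_,_=lid('14')
def rs(q,w=1):
    l,M=pose(q);L=l+B@M.T
    return np.r_[(proj('scene14.npz',L)-g).ravel()/.6,w*(wproj('wrist14.npz',L[:4]+q[5:8])-uv).ravel()/.6,((c-l)@M[:,2]-.033)/.001,(q[4]-.485)/.015,q[5:8]/.002]
s=least_squares(rs,[.592,-.032,.224,-.05,.47,0,0,0]);print('joint',s.x.round(4),s.fun.round(1),np.sqrt(np.diag(np.linalg.inv(s.jac.T@s.jac))).round(4))
go(s.x[:5],observe()['tool_pos'])
print(lid('14'))
E
```

```text
joint [ 0.5902 -0.0323  0.2249 -0.0428  0.4837  0.0016  0.0009 -0.0009] [-2.4 -2.3 -2.9 -0.6  0.1 -1.1  2.8 -0.2  2.1  2.9  0.  -0.4  0.1  0.7
  0.5 -0.6 -0.7  0.3  1.6 -0.1  0.8  0.5 -0.4] [0.0009 0.001  0.0007 0.0023 0.0065 0.001  0.001  0.0006]
turn deg -0.01 shift mm [9.5 0.8 0.8] final tcp [ 0.5883 -0.0302  0.2096] off [ 0.0114 -0.0013  0.0161]
(array([ 0.52561927, -0.03342094,  0.23014527]), array([-4.77659854e-01, -1.14961224e-04,  8.78544849e-01]), 783, np.float64(0.0007347716990798391))
```

Request:
{"method": "carry_out", "body": {"targets": [[[-1,3,0.5,-0.5,0],[-1,3,0,0,0],[-1,2.5,0,0,0],[-1,0,0,0,0],[-1,0,0,0,0],[-1,0,0,0,0]]]}}

```text
time_s: 17.35
tool_pos: [0.5876, -0.0305, 0.2082]
orientation: [-0.071, -3.14, -0.0]
contact_force: [1.3, 0.4, -2.5]
grip_width: 0.0586
```

```bash
python3 -c "
from h import *
o=observe();print(o['contact_force'],o['moment'],o['grip_width'],o['tool_pos'],o['orientation'])"; python3 shot.py 15 scene wrist top; python3 pitch.py scene 15; python3 -c "
from h import *
p=np.load('scene15.npz')['p'];save('s15',cv2.resize(p[140:240,220:330],None,fx=6,fy=6,interpolation=cv2.INTER_NEAREST))
"
```

```text
[ 1.32310258  0.39907777 -2.51302624] [ 0.01804244 -0.07750724  0.04818057] 0.0586274953421557 [ 0.58758676 -0.03052381  0.20822206] [-7.12078642e-02 -3.14041342e+00 -9.68817219e-05]
17.5
15 c [ 0.5343 -0.033   0.2295] n [-0.477  0.003  0.879] pitch 0.498 tilt 0.498 az -0.006 780 0.0007
```

View pics/s15.png

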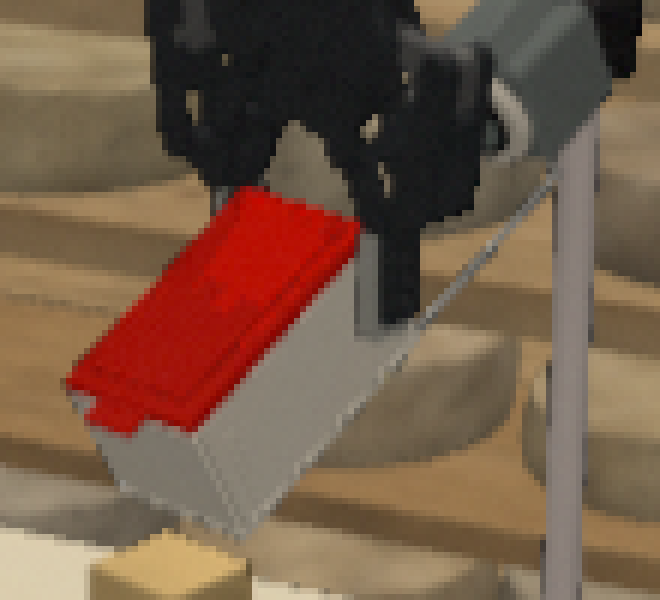

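```bash
python3 - <<'E'
from plan import *
B=np.vstack([LID,[(-.05,-.03,0),(.05,-.03,0)]])-[.05,0,.025]
for F in((.5997,-.0315,.2257),):
    l,M=pose(np.array([*F,-.043,.475]));print(((proj('scene15.npz',l+B@M.T)-(219.5,139.5))*6).round(0).tolist())
    l,M=pose(np.array([*F,-.043,.475]));print(wproj('wrist15.npz',(l+B@M.T)[:4]).round(1).tolist())
E
```

```text
[[59.0, 373.0], [188.0, 421.0], [245.0, 180.0], [376.0, 218.0], [247.0, 543.0], [425.0, 342.0]]
[[344.8, 77.9], [206.7, 78.6], [357.4, 320.7], [195.6, 321.2]]
```

```bash
python3 - <<'E'
from h import *
a=np.load('top0.npz')['p'].astype(int);b=np.load('top15.npz')['p'].astype(int)
for n,(r0,r1,c0,c1) in dict(blue=(245,298,282,318),half=(240,282,345,402),stand=(90,130,240,275)).items():
    print(n,abs(a-b)[r0:r1,c0:c1].mean().round(1))
o=observe();print(o['time_s'],o['tool_pos'],o['grip_width'])
close_job()
E
```

```text
blue 19.8
half 26.6
stand 14.8
17.5 [ 0.58762882 -0.03054989  0.2082899 ] 0.059035882555520953
the job is handed in; nothing more can be done
```

```bash
python3 - <<'E'
from h import *
for k in('0','15'):
    p,W=cloud(f'top{k}.npz');h=cv2.cvtColor(p,cv2.COLOR_RGB2HSV).astype(int);m=(h[...,0]>100)&(h[...,0]<125)&(h[...,1]>180)&(h[...,2]>100)
    v,u=np.nonzero(m);print(k,'blue',u.mean().round(2),v.mean().round(2),'img mean',p.mean().round(1))
    p=np.load(f'scene{k}.npz')['p']
    m=np.load(f'scene{k}.npz')['d'][228:258,230:264];print('cube depth med',np.median(m))
a=np.load('scene0.npz');b=np.load('scene15.npz')
for n,(r0,r1,c0,c1) in dict(tube=(210,250,305,322),halfround=(325,375,310,385),cube=(228,256,235,262),brick=(222,250,186,214)).items():
    print(n,np.median(abs(a['d']-b['d'])[r0:r1,c0:c1]))
E
```

```text
0 blue 298.37 269.74 img mean 99.3
cube depth med 1.1923053
15 blue 298.28 269.58 img mean 105.3
cube depth med 1.1923022
tube 0.002708912
halfround 0.0012972951
cube 0.0023286939
brick 0.0022536516
```

I pressed the lid shut, then picked up the red tub and handed the job in still holding it, label at the camera's focus point (17.5 s used).

**What I did**
- **Lid:** I pressed the raised end down with the shut fingers until it met a solid stop (about 23 N at 57 mm). The pictures then showed no gap under the lid.
- **Pivoting the tub:** The arm can't tilt its tool, so I had to tilt the tub within the grip. I held it softly near the label end and raised that end with the tail on the counter. I set the angle by lowering it back onto the tail edge, then gripped with 100 N.
- **Slips:** While I was finding the right soft grip, the tub slid level out of it twice and dropped about 1 cm onto the counter. The lid stayed seated.

**Last checks**

| Quantity | Tub | Camera |
|---|---|---|
| Pitch (rad) | 0.47–0.485 | about 0.475 |
| Heading (rad) | about -0.043 | about -0.043 |

- **Label position:** It is within about 1–2 mm of the estimated focus point, which is itself good to about 2 mm.
- **Hold:** The tub did not move in the grip between lifting and the final position.
- **Other objects:** The blue tub, loose cheeses and stand look unmoved: the blue tub shifted under 0.2 px, and the rest stayed within depth noise of 3 mm. A plain picture comparison differed noticeably, probably from changed exposure and shadows. I made the closer check only after handing in.

**Where the measurements disagreed**
- The wrist camera read the tub about 4 mm low. It showed the same error when the tub stood on the counter at a known height, so I corrected for it.
- The scene camera read the pitch about 0.013 rad high; I corrected that too.
- The tub's corners in the last scene picture were 1–2 px off the ideal pose. I took this as calibration error and rounded corners, and left it.

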